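Sort the solid-cored bar from the hollow ones by heft

ROBOT

A 7-joint arm with a two-finger parallel gripper is mounted at the origin on a cart in front of the work surface, level with it; the furniture and walls round the work are solid. World frame = base frame: x ahead of the robot, y to its left, z up, the work surface at z = 0. Lengths are in m, angles in rad, forces in N, time in s.
With the tool pointing down it reaches from about 0.4 to 0.925 m from the base axis. Payload 4.1 kg.
Tool frame: the origin (TCP) lies between the finger pads; the fingertips stand 25 mm ahead of it and the grasp point (between the pads) lies 6 mm ahead of it (tip_reach is the distance from the TCP to the fingertips, in m); z points along the fingers, y is the line along which they close (so a half turn about z gives the same grasp; the last joint's range is limited). The gripper opens to 85 mm and grips with 20 to 120 N. Pads are 22 mm wide; open, the fingers measure 114 mm over their backs; the gripper's body (76 mm by 85 mm) begins 54 mm behind the grasp point. The pads swing forward as they close: fully open they stand 13 mm farther back than shut.
Start: joints at [1.03, 0.398, 0.045, 1.537, -0.019, 1.207, -0.051], TCP at [0.278, -0.588, 0.22] pointing down, gripper open.
Joint ranges: [-2.82, 2.82], [-0.49, 2.23], [-1.37, 1.46], [0, 2.46], [-1.36, 4.5], [0.23, 2], [-2.94, 2.94]. Speed limits (rad/s): [2.57, 2.57, 3.14, 3.14, 3.14, 3.14, 3.14].

INTERFACE

Orientations are given as a 3x3 rotation matrix whose columns are the frame's x, y, z axes.
In Python, from rig import observe, get_image, hand_in, tip_reach gives the robot as it stands.
- The arm moves only by the tool servo_tool, never from a script. Its argument "increments" is a list that holds one entry, the list of rows, each a list of 7 numbers: the opening, from 0 (shut) to 1 (fully open), then the shift along the tool's x, y, z in m, then the turn, a rotation vector about the tool's x, y, z in rad. In form: [[[jaw, x, y, z, rx, ry, rz], ...]]. A call has 1 to 20 rows; each row shifts and turns the commanded pose from where the row before left it, along the tool's axes as they then stand; what a row does not reach is not made up. A row lasts 1/10 s, in which the tool goes at most 50 mm and 8.59 degrees, less where a joint would pass 70% of its speed; a pose out of reach is approached as far as the arm can. A call is refused whole if a number of a shift passes 0.05 or a number of a turn 0.15, either way. A call with a gripper value outside its range is refused whole. The fingers move at their own pace and stop on an object; the grip force is fixed at half the most. Time passes only in rows, so rows that do not move let the fingers close. It gives the time, the measured TCP pose, the force, the opening and the grip force at its end, in the units of the state.
- observe(): the state, without advancing time (a new reading comes with each control period).
- get_image(name): name is "scene" or "top" or "wrist"; returns a dict with "image" (420x560x3 uint8, blue, green, red), "mtx" (3x3 intrinsics, pixels), "k1" (the pictures are not rectified: a ray, as slopes to the right and down, at radius r is drawn at 1 + k1 r^2 times it, then the intrinsics apply), "position" and "rotation" of the camera in the world. Camera axes: x right, y down, z forward; pixel columns grow to the right and rows downward; lengths in m; the calibration is good to about 2 mm. A picture is of the moment at which its call begins. There is no depth.
- hand_in(): hands the job in; it is judged then, once.
The state is a dict: "t": time; "joints": joint angles; "dq": joint speeds; "joint_torque": joint torques, N m; "ee_pos": TCP position; "tool_rot": TCP orientation; "force": force on the tool from outside, world axes, zero at the start; "torque": the same for the moment, N m; "opening": finger opening in m; "finger_force": force on a finger pad.
Only numpy, scipy, OpenCV 4.12 (cv2) and the standard library are available. Lean on these libraries where they do the work, as an engineer would, in place of code of your own. Each camera call takes 0.05 s, during which the arm holds its last target. There are 200 camera calls.

TASK

Three identical-looking capped bars stand on the bench: one has a solid metal core, two are hollow. Heft them to tell which is which; stand the two light ones upright in the two free cells of the tray, and lay the heavy one level and centred across both saddles of the low cradle - on the way set it down in the sloping rest, let go of it and take it again at the new angle. Leave everything else on the bench where it is.

Things in the scene. Friction and masses are not known exactly. Their poses are not given: they have to be found in the camera images.
- bar_a: one of three identical-looking bars: square aluminium tube 32x32 mm, 120 mm long, black end caps, standing loose. Origin at the centre of its lower end, z along its length (up while it stands), x and y square to its sides. Which one is heavy changes at every start: that one is 0.45 to 0.56 kg (metal core, may rattle by 1 mm), the other two 0.13 to 0.14 kg
- bar_b: one of three identical-looking bars: square aluminium tube 32x32 mm, 120 mm long, black end caps, standing loose. Origin at the centre of its lower end, z along its length (up while it stands), x and y square to its sides. Which one is heavy changes at every start: that one is 0.45 to 0.56 kg (metal core, may rattle by 1 mm), the other two 0.13 to 0.14 kg
- bar_c: one of three identical-looking bars: square aluminium tube 32x32 mm, 120 mm long, black end caps, standing loose. Origin at the centre of its lower end, z along its length (up while it stands), x and y square to its sides. Which one is heavy changes at every start: that one is 0.45 to 0.56 kg (metal core, may rattle by 1 mm), the other two 0.13 to 0.14 kg
- bar_a_center (a point): centre of bar_a, 60 mm from either end
- bar_b_center (a point): centre of bar_b, 60 mm from either end
- bar_c_center (a point): centre of bar_c, 60 mm from either end
- rest: sloping rest, fixed: foot plate 130x64 mm, origin under its middle, with an aluminium slope at 55 degrees to the level. A bar in it lies in the rest's x-z plane, upper end to -x, lower end against a stop at the +x side. The 20 mm wide plank (fingers can straddle it) carries the lowest 80 mm of the bar; cheeks 42 mm apart guide only the lowest 36 mm; above that the bar's sides are free
- rest_seat (a point): where the centre of a bar lies when it is seated in the sloping rest (60 mm along the slope from the stop, 16 mm above the plank)
- cradle: low cradle, fixed to the bench: steel plate 116x70 mm with two upright aluminium saddles, 8 mm thick, at x = +46 and -46 mm. The saddle floors are 45 mm above the bench, between cheeks 40 mm apart that rise 11 mm above the floors; 84 mm free between the saddles for fingers. Origin under the plate's middle, a bar lies along its x axis, either end first
- cradle_seat (a point): where the centre of a bar lies when it is laid in the cradle (61 mm above the bench)
- tray: grey plastic tray, fixed, 62 mm (x) by 164 mm (y), walls 4 mm thick and 30 mm high, floor 4 mm thick, parted in three cells along y, each about 50 mm by 54 mm inside; the middle cell holds a small weight. Origin at the centre of its underside
- cell_left (a point): middle of the floor of the tray's free end cell on its +y side
- cell_right (a point): middle of the floor of the tray's free end cell on its -y side
- weight_in_tray: small steel knob weight, 28 mm diameter, 40 mm tall, standing in the middle cell of the tray; a bystander, loose; origin at the centre of its underside
- loupe: black standing loupe, 40 mm diameter, 40 mm tall; a bystander, loose; origin at the centre of its underside
- weight_brass: brass knob weight, 36 mm diameter, 46 mm tall; a bystander, loose; origin at the centre of its underside
- dropper: brown dropper bottle with a white top, 30 mm diameter, 92 mm tall; a bystander, loose; origin at the centre of its underside
- hex_block: light block holding black hex keys, 36x60 mm, 82 mm tall; a bystander, loose; origin at the centre of its underside
- cassette: cleaner cassette, 71x112 mm, 33 mm tall; a bystander, loose; origin at the centre of its underside
- tape_roll: brown tape roll lying flat, 92 mm diameter, 48 mm tall; a bystander, loose; origin at the centre of its underside
Not all that is in view belongs to the job. What is shaped like the bar_b but purple is not meant.

How it is judged:
On the way:
1. the heavy bar lies seated in the sloping rest (centre within 15 mm of the seat, at the slope's angle) with no finger touching it (((distance between bar_a_center and rest_seat below 0.015 m and angle between bar_a's own z axis and vertical between 0.441 and 0.781 rad and contact force between the fingers and bar_a below 0.05 N and contact force between bar_a and rest above 2.8 N) or (distance between bar_b_center and rest_seat below 0.015 m and angle between bar_b's own z axis and vertical between 0.441 and 0.781 rad and contact force between the fingers and bar_b below 0.05 N and contact force between bar_b and rest above 2.8 N) or (distance between bar_c_center and rest_seat below 0.015 m and angle between bar_c's own z axis and vertical between 0.441 and 0.781 rad and contact force between the fingers and bar_c below 0.05 N and contact force between bar_c and rest above 2.8 N))), for 0.2 s.
At the end, for the whole second after the job is handed in: The heavy bar lies level in the notches of both cradle saddles, its middle within 16 mm of the cradle's middle lengthwise; each of the two light bars stands upright on the floor of the tray (within 0.12 rad); all three are at rest (((x of bar_a_center in the frame of cradle between -0.016 and 0.016 m and y of bar_a_center in the frame of cradle between -0.008 and 0.008 m and z of bar_a_center in the frame of cradle between 0.057 and 0.065 m and angle between bar_a's own z axis and vertical between 1.4908 and 1.6508 rad and angle between the z axis of bar_a and the x axis of cradle, either way round below 0.14 rad and contact force between bar_a and cradle above 2.8 N) or (angle between bar_a's own z axis and vertical below 0.12 rad and contact force between bar_a and tray between 0.5 and 2.4 N and x of bar_a_center in the frame of tray between -0.02 and 0.02 m and y of bar_a_center in the frame of tray between -0.075 and 0.075 m and z of bar_a_center in the frame of tray between 0.06 and 0.068 m)) and ((x of bar_b_center in the frame of cradle between -0.016 and 0.016 m and y of bar_b_center in the frame of cradle between -0.008 and 0.008 m and z of bar_b_center in the frame of cradle between 0.057 and 0.065 m and angle between bar_b's own z axis and vertical between 1.4908 and 1.6508 rad and angle between the z axis of bar_b and the x axis of cradle, either way round below 0.14 rad and contact force between bar_b and cradle above 2.8 N) or (angle between bar_b's own z axis and vertical below 0.12 rad and contact force between bar_b and tray between 0.5 and 2.4 N and x of bar_b_center in the frame of tray between -0.02 and 0.02 m and y of bar_b_center in the frame of tray between -0.075 and 0.075 m and z of bar_b_center in the frame of tray between 0.06 and 0.068 m)) and ((x of bar_c_center in the frame of cradle between -0.016 and 0.016 m and y of bar_c_center in the frame of cradle between -0.008 and 0.008 m and z of bar_c_center in the frame of cradle between 0.057 and 0.065 m and angle between bar_c's own z axis and vertical between 1.4908 and 1.6508 rad and angle between the z axis of bar_c and the x axis of cradle, either way round below 0.14 rad and contact force between bar_c and cradle above 2.8 N) or (angle between bar_c's own z axis and vertical below 0.12 rad and contact force between bar_c and tray between 0.5 and 2.4 N and x of bar_c_center in the frame of tray between -0.02 and 0.02 m and y of bar_c_center in the frame of tray between -0.075 and 0.075 m and z of bar_c_center in the frame of tray between 0.06 and 0.068 m)) and linear speed of each of bar_a, bar_b, bar_c below 0.02 m/s); the robot touches nothing.
It fails at once if a bystander was moved by more than 30 mm (distance of any of weight_in_tray, loupe, weight_brass, dropper, hex_block, cassette, tape_roll from where it was at the start of the episode above 0.03 m).
It also fails if it takes over 72 s, if anything falls off the work surface, if the arm or the gripper's body presses on something with over 40 N, if the wrist force passes 120 N, or if a joint passes its speed limit or range.

## Working session

There is one attempt and no reset: what is moved stays moved. The work goes in short steps, Python scripts to look and compute and a tool call to move; the robot and the scene stay as the last step left them, time stands still between calls to the robot, and variables do not carry over. Pictures are saved under pics/ and viewed, at most 10 in all, crops included, and the job is handed in when it is done.

Besides the shell and the picture viewer there is one more tool, called after "Call:" as name([rows], argument=value, ...), one row to a line, values as JSON. servo_tool: Moves the arm, as the interface text tells. Its arguments: {"type":"object","properties":{"increments":{"type":"array","items":{"type":"array","items":{"type":"array","items":{"type":"number"}}}}},"required":["increments"]}

```bash
mkdir -p pics; ls
cat > h.py <<'E'
import numpy as np, cv2
from rig import observe, get_image
def snap(n,f=None):
    d=get_image(n)
    if f: cv2.imwrite('pics/'+f,d['image'])
    return d
def ray(d,u,v):
    K=np.array(d['mtx']); x=(u-K[0,2])/K[0,0]; y=(v-K[1,2])/K[1,1]
    xd=np.array([x,y]); p=xd.copy()
    for _ in range(20): p=xd/(1+d['k1']*(p@p))
    w=np.array(d['rotation'])@np.array([p[0],p[1],1.]); return np.array(d['position']),w
def onz(d,u,v,z):
    o,w=ray(d,u,v); return o+w*(z-o[2])/w[2]
def proj(d,P):
    c=np.array(d['rotation']).T@(np.array(P)-np.array(d['position'])); p=c[:2]/c[2]
    p=p*(1+d['k1']*(p@p)); K=np.array(d['mtx']); return np.array([K[0,0]*p[0]+K[0,2],K[1,1]*p[1]+K[1,2]])
E
python3 - <<'E'
from h import *
import pickle
D={}
for n in('top','scene'):
    d=snap(n,n+'0.png');D[n]=d;print(n,d['position'],np.round(d['rotation'],3).tolist(),d['mtx'],d['k1'])
pickle.dump(D,open('d0.pkl','wb'))
s=observe();print(s['t'],s['ee_pos'],np.round(s['tool_rot'],3).tolist(),s['force'],s['opening'])
E
```

```text
pics
top [0.47334409 0.19992722 1.17189115] [[-0.003, -0.989, 0.145], [-1.0, 0.007, 0.027], [-0.027, -0.145, -0.989]] [[537.25418844   0.         281.30369807]
 [  0.         537.25418844 209.75084912]
 [  0.           0.           1.        ]] -0.18800244703984625
scene [-0.03559781 -0.4804785   0.5156491 ] [[0.733, -0.298, 0.612], [-0.681, -0.316, 0.661], [-0.004, -0.901, -0.434]] [[453.89600812   0.         295.92612574]
 [  0.         453.89600812 219.0516505 ]
 [  0.           0.           1.        ]] 0.005462369697539402
0.1 [ 0.27769913 -0.58704088  0.21865931] [[0.904, 0.428, -0.001], [0.428, -0.904, 0.002], [-0.0, -0.002, -1.0]] [-0.3026555  -0.55884617 -0.17668763] 0.08572396264306219
```

View pics/top0.png

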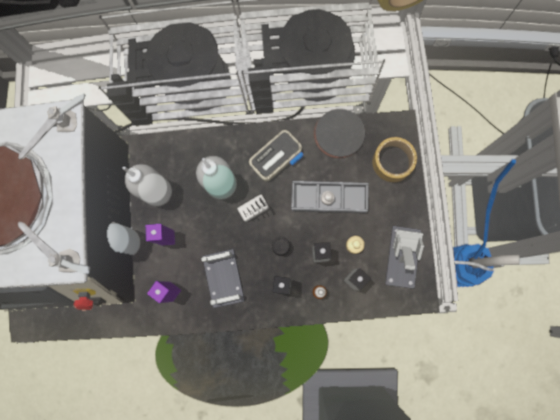

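View pics/scene0.png

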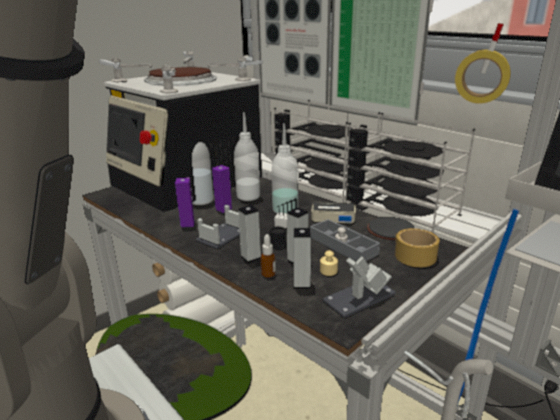

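Top view: the bars' caps are at about (321,252), (282,285) and (359,279). The cradle is at (222,278), the tray at (330,197) and the rest at (405,258). The purple look-alikes are at the left. I'll zoom in for accurate corners.

Run:
```python
import cv2
i=cv2.imread('pics/top0.png')[170:320,190:440]
cv2.imwrite('pics/crop.png',cv2.resize(i,(800,480),interpolation=cv2.INTER_CUBIC))
```

```text
(no output)
```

View pics/crop.png

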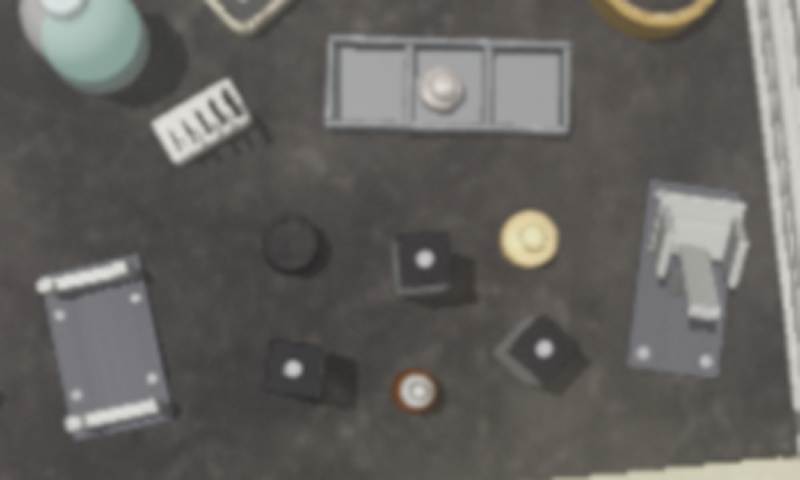

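Run:
```python
from h import *
import pickle
D=pickle.load(open('d0.pkl','rb'));d=D['top'];s=D['scene']
c=lambda u,v,z:np.round(onz(d,190+(u+.5)/3.2-.5,170+(v+.5)/3.2-.5,z),4)
Q={'bars':(.12,[(425,259),(293,369),(544,349)]),
'b1c':(.12,[(398,235),(447,234),(452,287),(400,290)]),'b2c':(.12,[(273,341),(325,346),(319,397),(266,393)]),'b3c':(.12,[(543,316),(584,352),(541,388),(508,350)]),
'tray':(.03,[(328,36),(570,41),(569,133),(326,130)]),
'cradleplate':(.006,[(136,254),(173,420),(78,437),(42,282)]),
'saddle':(.05,[(40,284),(130,266),(73,424),(160,406)]),
'rest':(.006,[(650,180),(745,193),(718,375),(627,367)]),
'loupe':(.04,[(290,243)]),'brass':(.046,[(535,237)]),'drop':(.092,[(417,391)])}
for k,(z,L) in Q.items():
    P=np.array([c(u,v,z) for u,v in L]);print(k,P[:,:2].tolist(),'mean',P.mean(0)[:2].round(4))
im=s['image']
a=cv2.resize(im[240:320,310:410],(500,400),interpolation=cv2.INTER_CUBIC);b=cv2.resize(im[195:255,185:260],(300,240),interpolation=cv2.INTER_CUBIC)
o=np.zeros((400,800,3),np.uint8);o[:,:500]=a;o[:240,500:]=b;cv2.imwrite('pics/sc.png',o)
```

```text
bars [[0.546, 0.1479], [0.4794, 0.2289], [0.4905, 0.0759]] mean [0.5053 0.1509]
b1c [[0.5609, 0.1643], [0.5613, 0.1342], [0.5288, 0.1316], [0.5272, 0.1634]] mean [0.5446 0.1484]
b2c [[0.4965, 0.241], [0.4933, 0.2094], [0.4624, 0.2131], [0.4649, 0.2454]] mean [0.4793 0.2272]
b3c [[0.5106, 0.0762], [0.4884, 0.0515], [0.4669, 0.0781], [0.4901, 0.0979]] mean [0.489  0.0759]
tray [[0.7036, 0.2071], [0.6991, 0.0431], [0.6361, 0.0455], [0.6393, 0.2088]] mean [0.6695 0.1261]
cradleplate [[0.5582, 0.3389], [0.4458, 0.3131], [0.4341, 0.3777], [0.5391, 0.4034]] mean [0.4943 0.3583]
saddle [[0.5353, 0.3971], [0.5471, 0.3376], [0.444, 0.3743], [0.4559, 0.3173]] mean [0.4956 0.3566]
rest [[0.6067, -0.0128], [0.5971, -0.0786], [0.4732, -0.056], [0.4796, 0.0063]] mean [ 0.5392 -0.0353]
loupe [[0.5627, 0.2328]] mean [0.5627 0.2328]
brass [[0.5651, 0.0718]] mean [0.5651 0.0718]
drop [[0.4655, 0.1524]] mean [0.4655 0.1524]
```

View pics/sc.png

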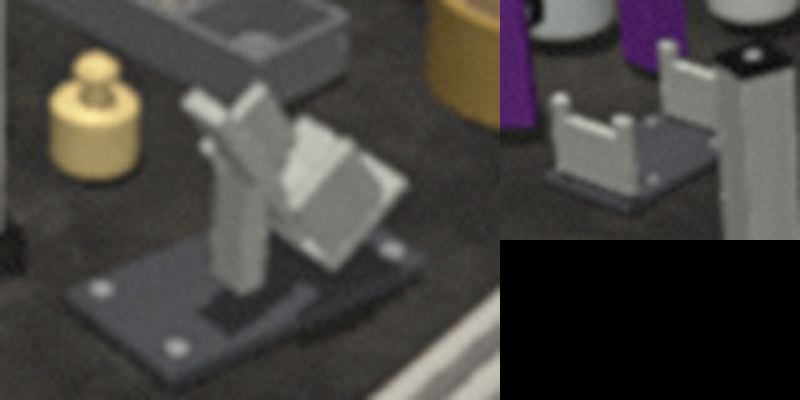

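The low end of the rest, with the cheeks and stop, is toward world +x. Its plank rises toward the robot, at a yaw of about -9.4°. The cradle saddles are at the two ends of its plate. I'll go near the rest, look with the wrist camera, then heft bar 3.

Call:
servo_tool([
  [[1,0,0,-0.006,0,0,-0.144],[1,0,0,-0.006,0,0,-0.144],[1,0,0,-0.006,0,0,-0.144],[1,0,0,-0.006,0,0,-0.144],[1,0,0,-0.006,0,0,-0.144],[1,0,0,-0.006,0,0,-0.144],[1,0,0,-0.006,0,0,-0.144],[1,0,0,-0.006,0,0,-0.144],[1,0,0,-0.006,0,0,-0.144],[1,0,0,-0.006,0,0,-0.144],[1,0,0,-0.006,0,0,-0.144],[1,0,0,-0.006,0,0,-0.144],[1,0,0,-0.006,0,0,-0.144],[1,0.0174,0.0411,0,0,0,0],[1,0.0174,0.0411,0,0,0,0],[1,0.0174,0.0411,0,0,0,0],[1,0.0174,0.0411,0,0,0,0],[1,0.0174,0.0411,0,0,0,0],[1,0.0174,0.0411,0,0,0,0],[1,0.0174,0.0411,0,0,0,0]],
])

```text
t: 2.1
ee_pos: [0.4076, -0.3014, 0.2973]
tool_rot: [[-0.676, 0.737, -0.0], [0.737, 0.676, -0.0], [0.0, -0.0, -1.0]]
force: [0.7, -1.3, 0.9]
opening: 0.085
finger_force: 0.0
```

Call:
servo_tool([
  [[1,0.0174,0.0411,0,0,0,0],[1,0.0174,0.0411,0,0,0,0],[1,0.0174,0.0411,0,0,0,0],[1,0.0174,0.0411,0,0,0,0],[1,0.0174,0.0411,0,0,0,0],[1,0,0,0,0,0,0],[1,0,0,0,0,0,0]],
])

```text
t: 2.8
ee_pos: [0.4998, -0.0991, 0.2973]
tool_rot: [[-0.679, 0.734, -0.001], [0.734, 0.679, -0.0], [0.0, -0.001, -1.0]]
force: [0.0, -1.2, -0.3]
opening: 0.085
finger_force: 0.0
```

```bash
cat >> h.py <<'E'
def st():
    s=observe();R=np.array(s['tool_rot'])
    print('t',round(s['t'],2),'p',np.round(s['ee_pos'],4).tolist(),'psi',round(np.degrees(np.arctan2(R[1,0],R[0,0])),2),'z',np.round(R[:,2],3).tolist(),'F',np.round(s['force'],2).tolist(),'op',round(s['opening'],4),'ff',round(float(np.max(s['finger_force'])),1),'q',np.round(s['joints'],2).tolist());return s
def to(P):
    s=st();R=np.array(s['tool_rot']);print('tool delta',np.round(R.T@(np.array(P)-np.array(s['ee_pos'])),4).tolist())
E
python3 - <<'E'
from h import *
import pickle
st();d=snap('wrist','w1.png');pickle.dump(d,open('w1.pkl','wb'));print(d['position'],np.round(d['rotation'],3).tolist(),d['mtx'][0],d['k1'])
E
```

```text
t 2.8 p [0.4998, -0.0991, 0.2973] psi 132.75 z [-0.001, -0.0, -1.0] F [0.02, -1.17, -0.31] op 0.085 ff 0.0 q [0.7, 0.13, -0.65, 1.74, 0.08, 1.3, 0.78]
[ 0.44791038 -0.04216951  0.4524776 ] [[0.734, 0.647, 0.205], [0.679, -0.7, -0.223], [-0.001, 0.303, -0.953]] [292.09837328   0.         279.42954696] -0.036873252676495
```

View pics/w1.png

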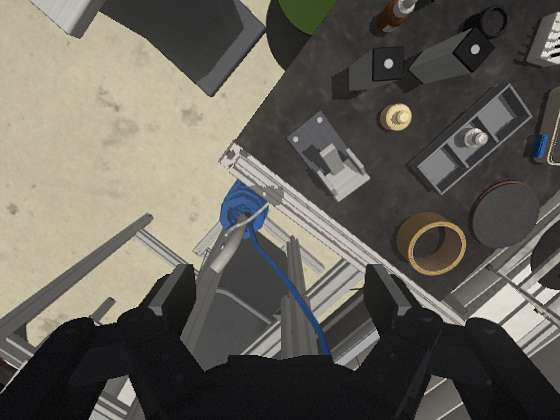

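Wrist view: the rest is at about (330,155), with the plank's upper end near (330,148) and the cheeks and stop toward (350,190). The bars are at (388,63) and (475,48). I'll zoom in on the rest in both views.

Run:
```python
import cv2,numpy as np
a=cv2.imread('pics/w1.png')[105:205,282:382];b=cv2.imread('pics/top0.png')[222:292,382:430]
o=np.zeros((560,800,3),np.uint8)
o[:400,:400]=cv2.resize(a,(400,400),interpolation=cv2.INTER_CUBIC);o[:560,410:794]=cv2.resize(b,(384,560),interpolation=cv2.INTER_CUBIC)
cv2.imwrite('pics/rz.png',o)
```

```text
(no output)
```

View pics/rz.png

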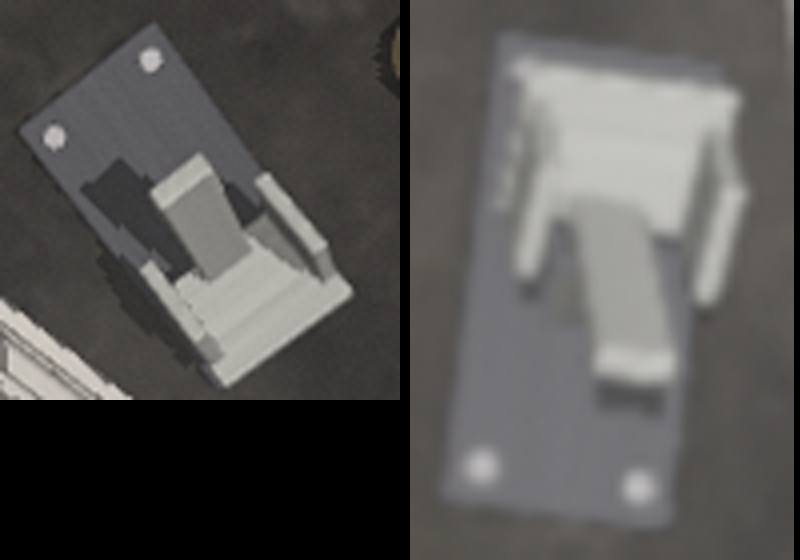

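Run:
```python
from h import *
import pickle
d=pickle.load(open('d0.pkl','rb'))['top'];w=pickle.load(open('w1.pkl','rb'))
W=lambda u,v:(282+(u+.5)/4-.5,105+(v+.5)/4-.5);T=lambda u,v:(382+(u-410+.5)/8-.5,222+(v+.5)/8-.5)
def tri(a,b):
    o1,r1=ray(w,*W(*a));o2,r2=ray(d,*T(*b));r1/=np.linalg.norm(r1);r2/=np.linalg.norm(r2)
    A=np.stack([r1,-r2],1);t=np.linalg.lstsq(A,o2-o1,rcond=None)[0];p,q=o1+t[0]*r1,o2+t[1]*r2
    return (p+q)/2,np.linalg.norm(p-q)
for n,a,b in [('upL',(215,178),(597,347)),('upR',(165,210),(672,352)),('lowL',(252,250),(572,203)),('lowR',(208,278),(645,225)),('outL',(205,155),(597,372)),('outR',(150,190),(670,382)),('stopcornR',(225,385),(742,92)),('stopcornL',(352,292),(518,62)),
 ('plNearL',(155,22),(443,497)),('plNearR',(20,130),(668,527)),('screw1',(150,60),(482,467)),('screw2',(54,137),(639,487))]:
    p,e=tri(a,b);print(n,p.round(4),'gap',round(e*1000,1))
# purely wrist plate corners at z=.006 , bars tops
print([onz(w,*W(u,v),.006)[:2].round(4).tolist() for u,v in [(155,22),(20,130)]])
print('bars',onz(w,388.5,63.5,.12).round(4),onz(w,475,48.5,.12).round(4),'brass',onz(w,398,115,.046).round(4))
```

```text
upL [ 0.5197 -0.0212  0.0918] gap 5.3
upR [ 0.5168 -0.0393  0.0926] gap 2.0
lowL [ 0.5597 -0.0269  0.0361] gap 4.4
lowR [ 0.553  -0.0444  0.0456] gap 4.5
outL [ 0.5125 -0.0194  0.0968] gap 3.3
outR [ 0.5091 -0.0382  0.0934] gap 1.6
stopcornR [ 0.5857 -0.0688  0.0507] gap 0.3
stopcornL [ 0.597  -0.0129  0.0384] gap 3.7
plNearL [0.4821 0.0062 0.0088] gap 2.4
plNearR [ 0.4727 -0.0547  0.0108] gap 1.6
screw1 [ 0.49   -0.0044  0.0102] gap 2.4
screw2 [ 0.4838 -0.048   0.0067] gap 2.0
[[0.4835, 0.0062], [0.4737, -0.0551]]
bars [0.4936 0.0754 0.12  ] [0.5486 0.1482 0.12  ] brass [0.5605 0.0685 0.046 ]
```

Call:
servo_tool([
  [[1,0.0267,0.0226,0,0,0,0],[1,0.0267,0.0226,0,0,0,0],[1,0.0267,0.0226,0,0,0,0],[1,0.0267,0.0226,0,0,0,0],[1,0.0267,0.0226,0,0,0,0],[1,0,0,0.035,0,0,0],[1,0,0,0.035,0,0,0],[1,0,0,0.035,0,0,0],[1,0,0,0.035,0,0,0],[1,0,0,0.03,0,0,0],[1,0,0,0.02,0,0,0],[1,0,0,0.016,0,0,0],[1,0,0,0,0,0,0],[0,0,0,0,0,0,0],[0,0,0,0,0,0,0],[0,0,0,0,0,0,0],[0,0,0,0,0,0,0],[0,0,0,0,0,0,0],[0,0,0,0,0,0,0]],
])

```text
t: 4.75
ee_pos: [0.4935, 0.0745, 0.0929]
tool_rot: [[-0.676, 0.737, 0.002], [0.737, 0.676, -0.001], [-0.002, 0.001, -1.0]]
force: [-1.1, -0.5, 6.2]
opening: 0.0312
finger_force: 57.5
```

```bash
python3 -c "
from h import *
st()"
```

```text
t 4.75 p [0.4935, 0.0745, 0.0929] psi 132.57 z [0.002, -0.001, -1.0] F [-1.06, -0.5, 6.21] op 0.0312 ff 57.5 q [0.39, 0.35, -0.74, 2.01, 0.3, 0.89, 0.23]
```

Call:
servo_tool([
  [[0,0,0,-0.02,0,0,0],[0,0,0,-0.03,0,0,0],[0,0,0,-0.03,0,0,0],[0,0,0,-0.03,0,0,0],[0,0,0,-0.03,0,0,0],[0,0,0,0,0,0,0],[0,0,0,0,0,0,0],[0,0,0,0,0,0,0],[0,0,0,0,0,0,0]],
])

```text
t: 5.65
ee_pos: [0.4913, 0.0742, 0.2296]
tool_rot: [[-0.677, 0.736, -0.004], [0.736, 0.677, -0.0], [0.002, -0.003, -1.0]]
force: [0.9, -0.2, -5.3]
opening: 0.031
finger_force: 59.4
```

```bash
python3 -c "
from h import *
st()
snap('wrist','w2.png')
snap('scene','s2.png')"
```

```text
t 5.65 p [0.4913, 0.0742, 0.2296] psi 132.59 z [-0.004, -0.0, -1.0] F [0.88, -0.19, -5.26] op 0.031 ff 59.4 q [0.48, 0.17, -0.8, 1.86, 0.13, 1.17, 0.38]
```

Lift gives about 5 N, roughly 0.5 kg, so bar 3 is the heavy one. Turn to the rest's heading and tilt by 35°.

Call:
servo_tool([
  [[0,0,0,-0.006,0,0,-0.1354],[0,0,0,-0.006,0,0,-0.1354],[0,0,0,-0.006,0,0,-0.1354],[0,0,0,-0.006,0,0,-0.1354],[0,0,0,-0.006,0,0,-0.1354],[0,0,0,0,0,-0.1222,0],[0,0,0,0,0,-0.1222,0],[0,0,0,0,0,-0.1222,0],[0,0,0,0,0,-0.1222,0],[0,0,0,0,0,-0.1222,0],[0,0,0,0,0,0,0],[0,0,0,0,0,0,0]],
])

```text
t: 6.95
ee_pos: [0.4919, 0.0745, 0.2609]
tool_rot: [[-0.812, 0.15, 0.564], [0.123, 0.989, -0.087], [-0.571, -0.001, -0.821]]
force: [1.5, 0.0, -3.9]
opening: 0.0306
finger_force: 61.3
```

```bash
python3 -c "
from h import *
to([.5642,-.0373,.1578])
print(np.round(observe()['tool_rot'],3))"
```

```text
t 6.95 p [0.4919, 0.0745, 0.2609] psi 171.42 z [0.564, -0.087, -0.821] F [1.45, 0.0, -3.87] op 0.0306 ff 61.3 q [0.61, -0.3, -0.88, 2.25, 0.05, 0.54, 1.07]
tool delta [-0.0135, -0.0995, 0.1352]
[[-0.812  0.15   0.564]
 [ 0.123  0.989 -0.087]
 [-0.571 -0.001 -0.821]]
```

Call:
servo_tool([
  [[0,-0.0034,-0.0249,0,0,0,0],[0,-0.0034,-0.0249,0,0,0,0],[0,-0.0034,-0.0249,0,0,0,0],[0,-0.0034,-0.0249,0,0,0,0],[0,0,0,0.027,0,0,0],[0,0,0,0.027,0,0,0],[0,0,0,0.027,0,0,0],[0,0,0,0.027,0,0,0],[0,0,0,0.027,0,0,0],[0,0,0,0,0,0,0],[0,0,0,0,0,0,0]],
])

```text
t: 8.05
ee_pos: [0.56, -0.0382, 0.1679]
tool_rot: [[-0.811, 0.154, 0.564], [0.126, 0.988, -0.089], [-0.571, -0.001, -0.821]]
force: [0.2, -0.4, -4.2]
opening: 0.0304
finger_force: 62.6
```

```bash
python3 -c "
from h import *
import pickle
to([.5642,-.0373,.1578])
D={n:snap(n) for n in('top','wrist','scene')}
pickle.dump(D,open('d3.pkl','wb'))
a=D['top']['image'][205:305,362:462];b=D['wrist']['image'];c=D['scene']['image'][215:335,300:440]
o=np.zeros((600,800,3),np.uint8);o[:400,:400]=cv2.resize(a,(400,400),interpolation=2);o[:342,400:]=cv2.resize(c,(400,342),interpolation=2);o[345:600,400:740]=cv2.resize(b,(340,255));cv2.imwrite('pics/r3.png',o)"
```

```text
t 8.05 p [0.56, -0.0382, 0.1679] psi 171.17 z [0.564, -0.089, -0.821] F [0.17, -0.4, -4.17] op 0.0304 ff 62.6 q [0.72, 0.05, -0.83, 2.28, 0.67, 0.29, 0.73]
tool delta [0.0024, 0.0015, 0.0106]
```

View pics/r3.png

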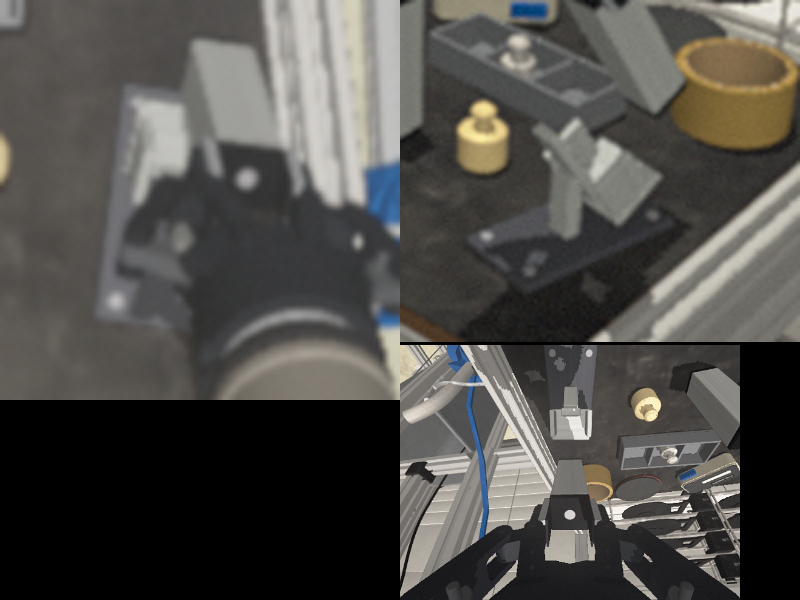

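The bar is held true, but the wrist joint (j6, near its 0.23 limit) stops the tool short. I'll tilt a bit less and let the bar settle onto the slope from a small angle.

```bash
cat >> h.py <<'E'
S=np.array([.5423,-.0339,.085]);yw=np.radians(-8.7);rx=np.array([np.cos(yw),np.sin(yw),0]);ez=np.array([0,0,1.])
t0=np.radians(35);U=-np.sin(t0)*rx+np.cos(t0)*ez;N=np.cos(t0)*rx+np.sin(t0)*ez
def tcp_rest(tau,du,dn):
    dl=np.radians(35-tau);b=-np.sin(np.radians(tau))*rx+np.cos(np.radians(tau))*ez
    return S-.06*U+(16e-3*np.sin(dl)+du)*U+dn*N+.0929*b
E
python3 -c "
from h import *
for tau in(35,27,24,20):
  for dn in(.05,.003): print(tau,dn,tcp_rest(tau,.005,dn).round(4))
to(tcp_rest(27,.005,.05))"
```

```text
35 0.05 [ 0.5613 -0.0368  0.1447]
35 0.003 [ 0.5232 -0.031   0.1178]
27 0.05 [ 0.571  -0.0383  0.1532]
27 0.003 [ 0.533  -0.0325  0.1263]
24 0.05 [ 0.5749 -0.0389  0.156 ]
24 0.003 [ 0.5368 -0.0331  0.129 ]
20 0.05 [ 0.5802 -0.0397  0.1593]
20 0.003 [ 0.5422 -0.0339  0.1324]
t 8.2 p [0.5593, -0.0379, 0.169] psi 171.33 z [0.566, -0.091, -0.819] F [0.74, -0.64, -5.47] op 0.03 ff 62.6 q [0.72, 0.05, -0.83, 2.28, 0.67, 0.29, 0.72]
tool delta [-0.0005, 0.0014, 0.0196]
```

Call:
servo_tool([
  [[0,0,0,0,0,0.066,0],[0,0,0,0,0,0.066,0],[0,0,0,0,0,0,0]],
])

```text
t: 8.5
ee_pos: [0.5616, -0.0376, 0.1709]
tool_rot: [[-0.875, 0.153, 0.458], [0.135, 0.988, -0.073], [-0.464, -0.002, -0.886]]
force: [1.1, 0.2, -4.5]
opening: 0.0308
finger_force: 62.5
```

```bash
python3 -c "
from h import *
to(tcp_rest(27,.005,.05));to(tcp_rest(27,.005,.003))"
```

```text
t 8.5 p [0.5616, -0.0376, 0.1709] psi 171.24 z [0.458, -0.073, -0.886] F [1.12, 0.17, -4.55] op 0.0308 ff 62.5 q [0.76, 0.1, -0.87, 2.18, 0.43, 0.47, 0.99]
tool delta [-0.0002, 0.0008, 0.02]
t 8.5 p [0.5616, -0.0376, 0.1709] psi 171.24 z [0.458, -0.073, -0.886] F [1.12, 0.17, -4.55] op 0.0308 ff 62.5 q [0.76, 0.1, -0.87, 2.18, 0.43, 0.47, 0.99]
tool delta [0.0465, 0.0008, 0.0261]
```

Call:
servo_tool([
  [[0,0,0.0008,0.01,0,0,0],[0,0,0,0.01,0,0,0],[0,0.011,0,0.0015,0,0,0],[0,0.011,0,0.0015,0,0,0],[0,0,0,0,0,0,0]],
])

```text
t: 9.0
ee_pos: [0.546, -0.0359, 0.1353]
tool_rot: [[-0.88, 0.152, 0.449], [0.133, 0.988, -0.075], [-0.455, -0.006, -0.89]]
force: [-0.8, -1.6, -6.5]
opening: 0.0305
finger_force: 62.5
```

```bash
python3 -c "
from h import *
to(tcp_rest(27,.005,.003))"
```

```text
t 9.0 p [0.546, -0.0359, 0.1353] psi 171.43 z [0.449, -0.075, -0.89] F [-0.83, -1.6, -6.51] op 0.0305 ff 62.5 q [0.7, 0.13, -0.83, 2.24, 0.57, 0.41, 0.84]
tool delta [0.016, 0.0015, 0.002]
```

Call:
servo_tool([
  [[0,0.005,0.001,0,0,0,0],[0,0.005,0,0,0,0,0],[0,0.004,0,0,0,0,0],[0,0,0,0,0,0,0],[0,0,0,0,0,0,0]],
])

```text
t: 9.5
ee_pos: [0.5376, -0.0329, 0.131]
tool_rot: [[-0.878, 0.152, 0.453], [0.134, 0.988, -0.073], [-0.459, -0.004, -0.888]]
force: [0.9, 0.1, -3.8]
opening: 0.0301
finger_force: 62.5
```

```bash
python3 -c "
from h import *
import pickle
to(tcp_rest(27,.005,.003))
D={n:snap(n) for n in('top','wrist')}
pickle.dump(D,open('d4.pkl','wb'))
a=D['top']['image'][205:305,362:462];b=D['wrist']['image'][0:210,120:400]
o=np.zeros((400,800,3),np.uint8);o[:400,:300]=cv2.resize(a,(400,400),interpolation=2)[:,:300];o[:375,300:]=cv2.resize(b,(500,375),interpolation=2);cv2.imwrite('pics/r4.png',o)"
```

```text
t 9.5 p [0.5376, -0.0329, 0.131] psi 171.35 z [0.453, -0.073, -0.888] F [0.94, 0.09, -3.79] op 0.0301 ff 62.5 q [0.7, 0.12, -0.83, 2.26, 0.58, 0.39, 0.82]
tool delta [0.0063, -0.0003, 0.0021]
```

View pics/r4.png

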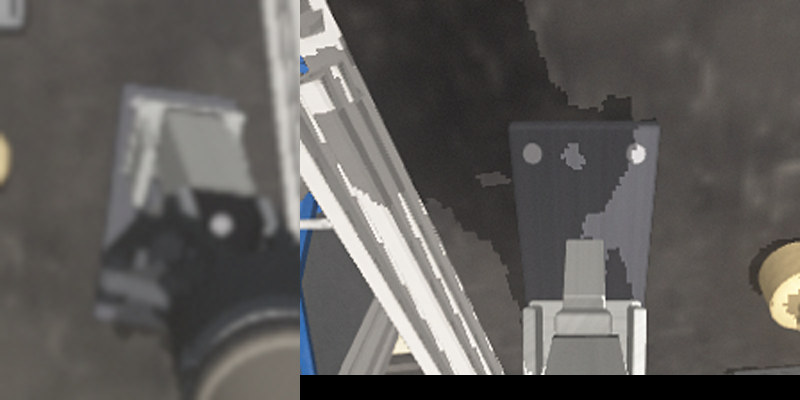

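The bar sits centred between the cheeks and over the plank, with no contact yet. I'll go on gently until it touches.

Call:
servo_tool([
  [[0,0.003,0,0,0,0,0],[0,0.003,0,0.002,0,0,0],[0,0,0,0.002,0,0,0],[0,0,0,0,0,0,0]],
])

```text
t: 10.0
ee_pos: [0.5345, -0.0322, 0.1247]
tool_rot: [[-0.878, 0.152, 0.454], [0.133, 0.988, -0.073], [-0.46, -0.003, -0.888]]
force: [0.9, -0.1, -4.5]
opening: 0.0305
finger_force: 62.5
```

```bash
python3 -c "
from h import *
to(tcp_rest(27,.005,.003))"
```

```text
t 10.0 p [0.5345, -0.0322, 0.1247] psi 171.36 z [0.454, -0.073, -0.888] F [0.9, -0.06, -4.49] op 0.0305 ff 62.5 q [0.68, 0.13, -0.82, 2.27, 0.61, 0.38, 0.78]
tool delta [0.0006, -0.0005, -0.0021]
```

Call:
servo_tool([
  [[0,0,0,0.002,0,0,0],[0,0,0,0.002,0,0,0],[0,0,0,0,0,0,0]],
])

```text
t: 10.3
ee_pos: [0.5365, -0.0321, 0.1236]
tool_rot: [[-0.877, 0.152, 0.455], [0.131, 0.988, -0.077], [-0.461, -0.008, -0.887]]
force: [-25.7, 3.8, 33.2]
opening: 0.0304
finger_force: 68.1
```

Call:
servo_tool([
  [[0,0.002,0,0,0,0,0],[0,0,0,0.002,0,0,0],[0,0,0,0,0,0,0]],
])

```text
t: 10.6
ee_pos: [0.5371, -0.032, 0.1232]
tool_rot: [[-0.876, 0.153, 0.458], [0.132, 0.988, -0.079], [-0.465, -0.008, -0.885]]
force: [-37.2, 4.5, 52.4]
opening: 0.0302
finger_force: 71.7
```

Call:
servo_tool([
  [[0,0,0,0.002,0,0,0],[0,0,0,0,0,0,0]],
])

```text
t: 10.8
ee_pos: [0.5394, -0.0313, 0.1233]
tool_rot: [[-0.874, 0.15, 0.462], [0.128, 0.989, -0.079], [-0.468, -0.01, -0.884]]
force: [-43.8, 4.6, 66.7]
opening: 0.0304
finger_force: 75.6
```

Call:
servo_tool([
  [[0,0,0,-0.004,0,0,0],[0,0,0,-0.004,0,0,0],[0,0,0,0,0,0,0]],
])

```text
t: 11.1
ee_pos: [0.5349, -0.0316, 0.1258]
tool_rot: [[-0.876, 0.152, 0.458], [0.133, 0.988, -0.072], [-0.464, -0.002, -0.886]]
force: [2.8, 0.6, 1.4]
opening: 0.0301
finger_force: 65.9
```

Call:
servo_tool([
  [[0,0.002,0,0,0,0,0],[0,0.002,0,0,0,0,0],[0,0,0,0,0,0,0]],
])

```text
t: 11.4
ee_pos: [0.5299, -0.0311, 0.1225]
tool_rot: [[-0.877, 0.152, 0.455], [0.133, 0.988, -0.072], [-0.461, -0.003, -0.887]]
force: [4.6, -0.2, 2.8]
opening: 0.0303
finger_force: 66.1
```

```bash
python3 -c "
from h import *
to(tcp_rest(27,.005,.003))"
```

```text
t 11.4 p [0.5299, -0.0311, 0.1225] psi 171.36 z [0.455, -0.072, -0.887] F [4.56, -0.17, 2.81] op 0.0303 ff 66.1 q [0.68, 0.12, -0.82, 2.29, 0.62, 0.37, 0.77]
tool delta [-0.0046, -0.0009, -0.0019]
```

Contact with both stop and plank. I'll tilt a little more onto the slope about the lower end.

Call:
servo_tool([
  [[0,0.0035,0,-0.001,0,-0.035,0],[0,0.0035,0,0,0,-0.035,0],[0,0,0,0,0,0,0],[0,0,0,0,0,0,0]],
])

```text
t: 11.8
ee_pos: [0.521, -0.0305, 0.1183]
tool_rot: [[-0.846, 0.152, 0.511], [0.128, 0.988, -0.083], [-0.517, -0.005, -0.856]]
force: [2.2, -0.2, -0.8]
opening: 0.0307
finger_force: 65.6
```

```bash
python3 -c "
from h import *
to(tcp_rest(31,.005,.003))"
```

```text
t 11.8 p [0.521, -0.0305, 0.1183] psi 171.39 z [0.511, -0.083, -0.856] F [2.23, -0.25, -0.81] op 0.0307 ff 65.6 q [0.62, 0.09, -0.76, 2.36, 0.83, 0.28, 0.54]
tool delta [-0.0081, -0.0001, 0.0003]
```

Call:
servo_tool([
  [[0.6,0,0,0,0,0,0],[0.8,0,0,0,0,0,0],[1,0,0,0,0,0,0],[1,0,0,0,0,0,0],[1,0,0,0,0,0,0],[1,0,0,-0.03,0,0,0],[1,0,0,-0.03,0,0,0],[1,0,0,-0.03,0,0,0],[1,0,0,-0.03,0,0,0],[1,0,0,0,0,0,0]],
])

```text
t: 12.8
ee_pos: [0.4756, -0.0269, 0.2009]
tool_rot: [[-0.842, 0.16, 0.515], [0.13, 0.987, -0.094], [-0.523, -0.012, -0.852]]
force: [0.6, -0.2, 0.6]
opening: 0.086
finger_force: 0.0
```

```bash
python3 -c "
from h import *
import pickle
st()
D={n:snap(n) for n in('top','wrist','scene')}
pickle.dump(D,open('d5.pkl','wb'))
a=D['top']['image'][205:305,362:462];b=D['wrist']['image'];c=D['scene']['image'][215:335,300:440]
o=np.zeros((600,800,3),np.uint8);o[:300,400:700]=cv2.resize(a,(300,300),interpolation=2);o[:342,:400]=cv2.resize(c,(400,342),interpolation=2);o[342:600,:344]=cv2.resize(b,(344,258));o[305:600,400:794]=cv2.resize(b[100:310,140:420],(394,295));cv2.imwrite('pics/r5.png',o)"
```

```text
t 12.8 p [0.4756, -0.0269, 0.2009] psi 171.2 z [0.515, -0.094, -0.852] F [0.59, -0.24, 0.55] op 0.086 ff 0.0 q [0.63, -0.21, -0.69, 2.35, 0.0, 0.42, 1.33]
```

View pics/r5.png

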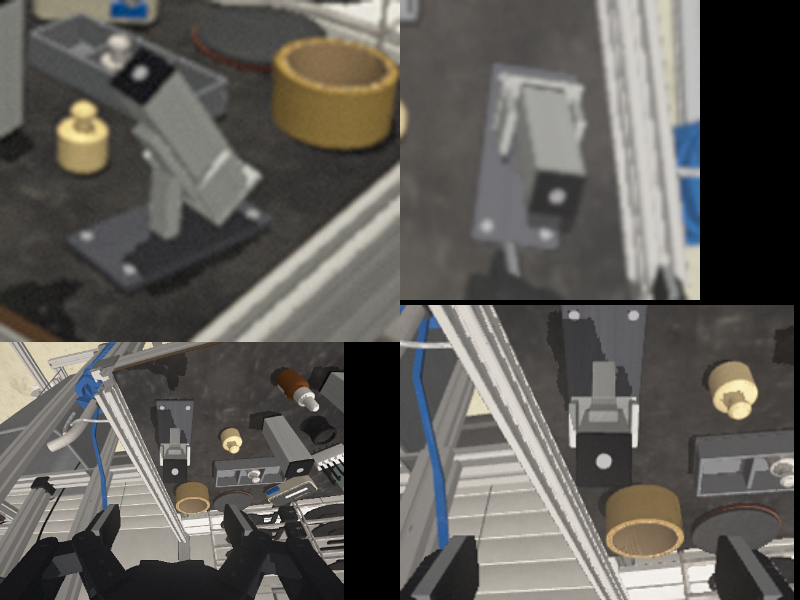

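Seated: the bar lies on the slope between the cheeks. The white end dot is at about (414,270) in top, (349,240) in scene and (285,211) in wrist. I'll triangulate it for the regrasp.

Run:
```python
from h import *
import pickle
D=pickle.load(open('d5.pkl','rb'))
A=np.zeros((3,3));b=np.zeros(3);R=[]
for n,u,v in[('top',414.3,270.3),('wrist',285,211),('scene',349,240.5)]:
    g=D[n]['image'].min(2).astype(float);r=7;x0,y0=int(u)-r,int(v)-r;p=g[y0:y0+2*r+1,x0:x0+2*r+1]
    m=((p>150) if n!='top' else p>p.max()*.75).astype(np.uint8);k,l,s,c=cv2.connectedComponentsWithStats(m)
    j=1+np.argmin([np.hypot(*(q-r)) for q in c[1:]]);uu,vv=c[j]+[x0,y0];print(n,uu,vv,s[j,4])
    o,w=ray(D[n],uu,vv);w/=np.linalg.norm(w);P=np.eye(3)-np.outer(w,w);A+=P;b+=P@o;R.append((n,o,w))
T=np.linalg.solve(A,b);print('T',T.round(4))
for n,o,w in R: print(n,'res mm',np.linalg.norm(np.cross(T-o,w))*1e3)
C=T-.06*U;print('center',C.round(4),'model S',S,'diff u,n,y',(C-S)@U,(C-S)@N,(C-S)@np.cross(ez,rx))
```

```text
top 414.0 269.85714285714283 14
wrist 284.47058823529414 210.5529411764706 85
scene 348.8333333333333 240.16666666666666 6
T [ 0.5067 -0.0289  0.1368]
top res mm 1.1005689917132933
wrist res mm 0.2808536839442861
scene res mm 0.9556259011803987
center [ 0.5407 -0.0341  0.0876] model S [ 0.5423 -0.0339  0.085 ] diff u,n,y 0.003037301044409668 0.0002776317398872985 -0.00040321153302348125
```

Call:
servo_tool([
  [[1,-0.026,0,-0.042,0,0,0],[1,-0.026,0,-0.042,0,0,0],[1,0,0,0,0,0.1387,0],[1,0,0,0,0,0.1387,0],[1,0,0,0,0,0.1387,0],[1,0,0,0,0,0.1387,0],[1,0,0,0,0,0.1387,0],[1,0,0,0,0,0.1387,0],[1,0,0,0,0,0.1387,0],[1,0,0,0,0,0.1387,0],[1,0,0,0,0,0.1387,0],[1,0,0,0,0,0,0]],
])

```text
t: 14.15
ee_pos: [0.477, -0.0275, 0.2883]
tool_rot: [[-0.742, 0.161, -0.651], [0.128, 0.987, 0.098], [0.658, -0.01, -0.753]]
force: [-0.3, 0.2, -2.2]
opening: 0.0859
finger_force: 0.0
```

```bash
python3 -c "
from h import *
to([.6127,-.0451,.179]);print(np.round(observe()['tool_rot'],3))"
```

```text
t 14.15 p [0.477, -0.0275, 0.2883] psi 170.2 z [-0.651, 0.098, -0.753] F [-0.27, 0.19, -2.22] op 0.0859 ff 0.0 q [0.44, 0.58, -0.63, 1.39, 0.09, 1.96, 1.17]
tool delta [-0.1749, 0.0056, -0.0077]
[[-0.742  0.161 -0.651]
 [ 0.128  0.987  0.098]
 [ 0.658 -0.01  -0.753]]
```

Call:
servo_tool([
  [[1,-0.0437,0.0014,-0.002,0,0,0],[1,-0.0437,0.0014,-0.002,0,0,0],[1,-0.0437,0.0014,-0.002,0,0,0],[1,-0.0437,0.0014,-0.002,0,0,0],[1,0,0,0,0,0,0],[1,0,0,0,0,0,0]],
])

```text
t: 14.75
ee_pos: [0.6126, -0.0434, 0.1878]
tool_rot: [[-0.75, 0.159, -0.642], [0.128, 0.987, 0.095], [0.649, -0.011, -0.76]]
force: [0.3, 1.8, -0.8]
opening: 0.0853
finger_force: 0.0
```

```bash
python3 -c "
from h import *
to([.6127,-.0451,.179]);to([.5428,-.0344,.0947]);print(np.round(observe()['tool_rot'],3))"
```

```text
t 14.75 p [0.6126, -0.0434, 0.1878] psi 170.33 z [-0.642, 0.095, -0.76] F [0.34, 1.83, -0.76] op 0.0853 ff 0.0 q [0.3, 0.88, -0.54, 1.05, 0.19, 1.98, 1.21]
tool delta [-0.0059, -0.0016, 0.0065]
t 14.75 p [0.6126, -0.0434, 0.1878] psi 170.33 z [-0.642, 0.095, -0.76] F [0.34, 1.83, -0.76] op 0.0853 ff 0.0 q [0.3, 0.88, -0.54, 1.05, 0.19, 1.98, 1.21]
tool delta [-0.0069, -0.0012, 0.1165]
[[-0.75   0.159 -0.642]
 [ 0.128  0.987  0.095]
 [ 0.649 -0.011 -0.76 ]]
```

Call:
servo_tool([
  [[1,0,0,0.025,0,0,0],[1,-0.002,0,0.025,0,0,0],[1,-0.002,0,0.025,0,0,0],[1,-0.002,0,0.015,0,0,0],[1,0,0,0,0,0,0],[1,0,0,0,0,0,0]],
])

```text
t: 15.35
ee_pos: [0.5604, -0.036, 0.1188]
tool_rot: [[-0.753, 0.159, -0.638], [0.129, 0.987, 0.095], [0.645, -0.011, -0.764]]
force: [-0.6, -0.7, -0.4]
opening: 0.0853
finger_force: 0.0
```

```bash
python3 -c "
from h import *
to([.5428,-.0344,.0947]);print(np.round(observe()['tool_rot'],3))"
```

```text
t 15.35 p [0.5604, -0.036, 0.1188] psi 170.3 z [-0.638, 0.095, -0.764] F [-0.59, -0.71, -0.39] op 0.0853 ff 0.0 q [0.34, 0.85, -0.55, 1.29, 0.19, 1.78, 1.2]
tool delta [-0.0021, -0.001, 0.0298]
[[-0.753  0.159 -0.638]
 [ 0.129  0.987  0.095]
 [ 0.645 -0.011 -0.764]]
```

Call:
servo_tool([
  [[1,-0.001,-0.001,0.015,0,0,0],[1,-0.001,0,0.015,0,0,0],[1,0,0,0,0,0,0],[0,0,0,0,0,0,0],[0,0,0,0,0,0,0],[0,0,0,0,0,0,0],[0,0,0,0,0,0,0],[0,0,0,0,0,0,0],[0,0,0,0,0,0,0]],
])

```text
t: 16.25
ee_pos: [0.5453, -0.0381, 0.0945]
tool_rot: [[-0.755, 0.161, -0.635], [0.134, 0.987, 0.091], [0.642, -0.017, -0.767]]
force: [7.0, -6.7, 8.9]
opening: 0.002
finger_force: 63.5
```

```bash
python3 -c "
from h import *
to([.5428,-.0344,.0947]);print(np.round(observe()['tool_rot'],3))"
```

```text
t 16.25 p [0.5453, -0.0381, 0.0945] psi 169.92 z [-0.635, 0.091, -0.767] F [6.99, -6.74, 8.93] op 0.002 ff 63.5 q [0.36, 0.84, -0.54, 1.35, 0.2, 1.72, 1.19]
tool delta [0.0025, 0.0032, 0.0018]
[[-0.755  0.161 -0.635]
 [ 0.134  0.987  0.091]
 [ 0.642 -0.017 -0.767]]
```

```bash
python3 -c "
from h import *
import pickle
D={n:snap(n) for n in('top','wrist','scene')}
pickle.dump(D,open('d6.pkl','wb'))
a=D['top']['image'][190:310,345:465];b=D['wrist']['image'];c=D['scene']['image'][215:335,300:440]
o=np.zeros((600,800,3),np.uint8);o[:300,400:700]=cv2.resize(a,(300,300),interpolation=2);o[:342,:400]=cv2.resize(c,(400,342),interpolation=2);o[342:600,:344]=cv2.resize(b,(344,258));o[305:600,400:794]=cv2.resize(b[200:410,140:420],(394,295));cv2.imwrite('pics/r6.png',o)"
```

```text
(no output)
```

View pics/r6.png

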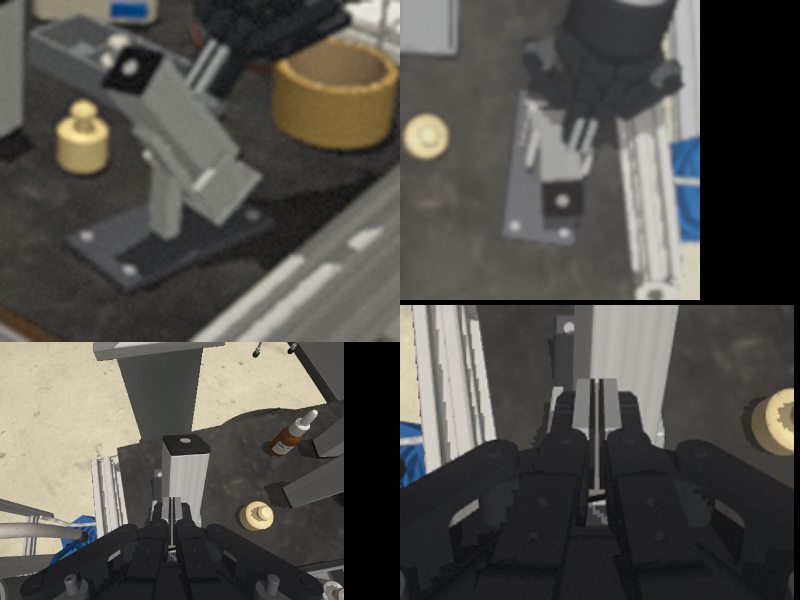

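The fingers closed on nothing and the bar is still seated, its end shifted about 8 mm to +y. Fingertips show at about wrist (280,253) and scene (366,246). I'll check the tool-tip geometry against those pixels.

Run:
```python
from h import *
from rig import tip_reach
import pickle
print(tip_reach if not callable(tip_reach) else tip_reach())
D=pickle.load(open('d6.pkl','rb'));s=st();R=np.array(s['tool_rot']);p=np.array(s['ee_pos'])
for k in(-.05,-.025,0,.006,.025,.04): print(k,[(n,proj(D[n],p+k*R[:,2]).round(1).tolist()) for n in('wrist','scene','top')])
A=np.zeros((3,3));b=np.zeros(3);R=[]
for n,u,v in[('top',409.8,270),('wrist',302,163),('scene',344.8,238.5)]:
    g=D[n]['image'].min(2).astype(float);r=7;x0,y0=int(u)-r,int(v)-r;q=g[y0:y0+2*r+1,x0:x0+2*r+1]
    m=(q>q.max()*.75).astype(np.uint8);k,l,t,c=cv2.connectedComponentsWithStats(m)
    j=1+np.argmin([np.hypot(*(z-r)) for z in c[1:]]);uu,vv=c[j]+[x0,y0];print(n,uu,vv,t[j,4])
    o,w=ray(D[n],uu,vv);w/=np.linalg.norm(w);P=np.eye(3)-np.outer(w,w);A+=P;b+=P@o;R.append((n,o,w))
T=np.linalg.solve(A,b);print('T',T.round(4),[ (n,round(1e3*np.linalg.norm(np.cross(T-o,w)),1)) for n,o,w in R])
```

```text
0.025
t 16.4 p [0.5452, -0.0381, 0.0944] psi 169.9 z [-0.636, 0.092, -0.767] F [7.53, -7.48, 9.63] op 0.0015 ff 60.9 q [0.36, 0.84, -0.54, 1.35, 0.2, 1.72, 1.19]
-0.05 [('wrist', [279.5, 309.5]), ('scene', [379.4, 232.1]), ('top', [419.8, 233.4])]
-0.025 [('wrist', [279.5, 278.8]), ('scene', [372.2, 243.8]), ('top', [416.8, 242.4])]
0 [('wrist', [279.5, 256.5]), ('scene', [365.0, 255.4]), ('top', [413.8, 251.0])]
0.006 [('wrist', [279.5, 252.1]), ('scene', [363.3, 258.2]), ('top', [413.1, 253.1])]
0.025 [('wrist', [279.5, 239.7]), ('scene', [357.8, 267.0]), ('top', [410.9, 259.4])]
0.04 [('wrist', [279.5, 231.4]), ('scene', [353.5, 274.0]), ('top', [409.2, 264.3])]
top 409.5 269.7142857142857 14
wrist 301.85057471264366 159.67816091954023 87
scene 345.125 238.125 8
T [ 0.5074 -0.0198  0.1365] [('top', np.float64(1.2)), ('wrist', np.float64(0.5)), ('scene', np.float64(0.9))]
```

Run:
```python
from h import *
import pickle
D=pickle.load(open('d5.pkl','rb'));T=np.array([.5067,-.0289,.1368]);Y=np.cross(ez,rx)
for nm,P in dict(capTop=T+.016*N,capBot=T-.016*N,lowTop=T-.12*U+.016*N,lowBot=T-.12*U-.016*N,mid=T-.06*U+.016*N).items():
    print(nm,P.round(4),[(n,proj(D[n],P).round(1).tolist()) for n in('top','wrist','scene')])
g=D['wrist']['image']
# wrist column profile through the bar
u0,v0=proj(D['wrist'],T);u1,v1=proj(D['wrist'],T-.12*U)
print((u0,v0),(u1,v1))
for v in range(150,235,3): print(v,g[v,int(u0)-14:int(u0)+15:4].mean(1).astype(int).tolist() if False else g[v,[int(u0)-24,int(u0)-12,int(u0),int(u0)+12,int(u0)+24]].mean(1).astype(int).tolist())
g=D['top']['image']
print('top')
for v in range(220,285,2): print(v,g[v,[404,408,411,414,418,422]].mean(1).astype(int).tolist())
```

```text
capTop [ 0.5197 -0.0309  0.146 ] [('top', [416.3, 262.5]), ('wrist', [284.3, 229.2]), ('scene', [354.3, 233.5])]
capBot [ 0.4937 -0.0269  0.1276] [('top', [412.6, 276.3]), ('wrist', [284.5, 190.6]), ('scene', [342.3, 246.8])]
lowTop [ 0.5877 -0.0413  0.0477] [('top', [409.9, 232.4]), ('wrist', [284.3, 199.2]), ('scene', [378.9, 269.3])]
lowBot [ 0.5618 -0.0373  0.0293] [('top', [406.7, 245.4]), ('wrist', [284.4, 172.9]), ('scene', [368.1, 281.7])]
mid [ 0.5537 -0.0361  0.0968] [('top', [412.9, 246.8]), ('wrist', [284.3, 211.3]), ('scene', [367.1, 252.3])]
(np.float64(284.3934518980208), np.float64(210.1943793060657)) (np.float64(284.31733142805024), np.float64(186.2334188678156))
150 [64, 66, 132, 59, 92]
153 [64, 62, 130, 59, 95]
156 [64, 61, 131, 60, 91]
159 [65, 63, 132, 60, 94]
162 [64, 63, 130, 60, 93]
165 [62, 125, 142, 131, 91]
168 [61, 155, 126, 156, 90]
171 [147, 156, 104, 152, 206]
174 [142, 106, 101, 95, 221]
177 [177, 104, 157, 102, 222]
180 [205, 103, 145, 103, 223]
183 [203, 103, 115, 103, 220]
186 [193, 103, 103, 103, 220]
189 [185, 107, 105, 104, 215]
192 [188, 43, 38
[... 751 characters left out ...]
 159, 161, 149, 136]
244 [140, 160, 160, 161, 154, 150]
246 [127, 161, 159, 161, 159, 184]
248 [119, 161, 160, 160, 162, 170]
250 [117, 160, 159, 160, 162, 144]
252 [112, 160, 160, 160, 163, 111]
254 [111, 159, 159, 158, 162, 107]
256 [110, 158, 159, 159, 162, 117]
258 [111, 157, 159, 159, 161, 135]
260 [111, 141, 152, 156, 160, 145]
262 [110, 77, 79, 96, 124, 134]
264 [110, 55, 51, 53, 54, 67]
266 [110, 54, 50, 53, 52, 57]
268 [106, 51, 58, 125, 52, 62]
270 [98, 50, 89, 166, 52, 67]
272 [90, 51, 67, 124, 52, 70]
274 [85, 49, 50, 51, 50, 77]
276 [90, 69, 61, 57, 51, 78]
278 [93, 79, 79, 76, 57, 81]
280 [105, 90, 89, 75, 60, 78]
282 [116, 134, 165, 94, 69, 77]
284 [115, 124, 152, 100, 78, 77]
```

The images match the bar model, so the bar pose is right. The pads turn out to sit about 30 mm farther back than stated, and the shut tips rest on the bar's upper face. I'll back off, open and go in 30 mm deeper.

Call:
servo_tool([
  [[0,0,0,-0.01,0,0,0],[1,0,0.002,0,0,0,0],[1,0,0,0,0,0,0],[1,0,0,0,0,0,0],[1,0,0,0,0,0,0],[1,0,0,0,0,0,0],[1,0,0,0.015,0,0,0],[1,0,0,0,0,0,0]],
])

```text
t: 17.2
ee_pos: [0.5376, -0.0318, 0.0876]
tool_rot: [[-0.749, 0.158, -0.643], [0.128, 0.987, 0.094], [0.65, -0.012, -0.76]]
force: [0.2, 0.1, 0.5]
opening: 0.0853
finger_force: 0.0
```

Run:
```python
from h import *
s=st();D={n:snap(n) for n in('top','wrist','scene')};R=np.array(s['tool_rot']);p=np.array(s['ee_pos'])
A=np.zeros((3,3));b=np.zeros(3);RR=[]
for n,u,v in[('top',409.8,270),('scene',345,238.3)]:
    g=D[n]['image'].min(2).astype(float);r=7;x0,y0=int(u)-r,int(v)-r;q=g[y0:y0+2*r+1,x0:x0+2*r+1]
    m=(q>q.max()*.75).astype(np.uint8);k,l,t,c=cv2.connectedComponentsWithStats(m)
    j=1+np.argmin([np.hypot(*(z-r)) for z in c[1:]]);uu,vv=c[j]+[x0,y0]
    o,w=ray(D[n],uu,vv);w/=np.linalg.norm(w);P=np.eye(3)-np.outer(w,w);A+=P;b+=P@o;RR.append((n,o,w))
T=np.linalg.solve(A,b);print('T',T.round(4),[(n,round(1e3*np.linalg.norm(np.cross(T-o,w)),1)) for n,o,w in RR])
G=T-.057*U;print('G-TCP in tool',(R.T@(G-p)).round(4))
```

```text
t 17.2 p [0.5376, -0.0318, 0.0876] psi 170.31 z [-0.643, 0.094, -0.76] F [0.19, 0.13, 0.54] op 0.0853 ff 0.0 q [0.35, 0.85, -0.54, 1.37, 0.2, 1.71, 1.19]
T [ 0.505  -0.0219  0.1365] [('top', np.float64(0.9)), ('scene', np.float64(0.9))]
G-TCP in tool [ 0.0023  0.0048 -0.0011]
```

Call:
servo_tool([
  [[1,0.001,0.001,0.012,0,0,0],[1,0.001,0.001,0.012,0,0,0],[1,0,0,0,0,0,0]],
])

```text
t: 17.65
ee_pos: [0.5204, -0.027, 0.0703]
tool_rot: [[-0.749, 0.158, -0.644], [0.127, 0.987, 0.094], [0.651, -0.012, -0.759]]
force: [-0.8, 0.1, 0.2]
opening: 0.0855
finger_force: 0.0
```

Call:
servo_tool([
  [[0,0,0,0,0,0,0],[0,0,0,0,0,0,0],[0,0,0,0,0,0,0],[0,0,0,0,0,0,0],[0,0,0,0,0,0,0],[0,0,0,0,0,0,0],[0,0,0,0,0,0,0]],
])

```text
t: 18.35
ee_pos: [0.5229, -0.0281, 0.0717]
tool_rot: [[-0.751, 0.159, -0.64], [0.129, 0.987, 0.094], [0.647, -0.012, -0.762]]
force: [1.8, -3.0, 1.7]
opening: 0.0311
finger_force: 61.3
```

Gripped (31 mm). Withdraw, then level the bar.

Call:
servo_tool([
  [[0,0,0,-0.01,0,0,0],[0,0,0,-0.02,0,0,0],[0,0,0,-0.02,0,0,0],[0,0,0,-0.02,0,0,0],[0,0,0,-0.02,0,0,0],[0,0,0,0,0,-0.12,0],[0,0,0,0,0,-0.12,0],[0,0,0,-0.01,0,-0.12,0],[0,0,0,-0.01,0,-0.12,0],[0,0,0,-0.01,0,-0.12,0],[0,0,0,-0.01,0,-0.12,0],[0,0,0,-0.02,0,-0.12,0],[0,0,0,-0.03,0,-0.12,0],[0,0,0,0,0,0,0],[0,0,0,0,0,0,0]],
])

```text
t: 19.85
ee_pos: [0.5859, -0.0351, 0.2277]
tool_rot: [[-0.956, 0.158, 0.246], [0.151, 0.987, -0.051], [-0.251, -0.012, -0.968]]
force: [-0.1, 0.2, -5.3]
opening: 0.0308
finger_force: 63.0
```

Run:
```python
from h import *
s=st();print(np.round(s['tool_rot'],3))
R=np.array(s['tool_rot']);p=np.array(s['ee_pos']);d=snap('wrist');import pickle;pickle.dump(d,open('w7.pkl','wb'))
g=d['image'].min(2)
# expected bar direction in tool frame: upper end u: from grasp relation
for a in(.05,.06,.07):
    print(a,proj(d,p-.026*R[:,2]+a*R@np.array([.966,0,-.259])).round(1))
m=((g>150)).astype(np.uint8);k,l,t,c=cv2.connectedComponentsWithStats(m)
for i in range(1,k):
    if 30<t[i,4]<600 and abs(c[i][0]-280)<25: print(t[i].tolist(),c[i].round(1))
```

```text
t 19.85 p [0.5859, -0.0351, 0.2277] psi 171.05 z [0.246, -0.051, -0.968] F [-0.14, 0.23, -5.3] op 0.0308 ff 63.0 q [0.53, 0.17, -0.65, 1.88, 0.23, 0.9, 1.19]
[[-0.956  0.158  0.246]
 [ 0.151  0.987 -0.051]
 [-0.251 -0.012 -0.968]]
0.05 [279.6 191. ]
0.06 [279.6 168.5]
0.07 [279.6 143.8]
[293, 42, 8, 9, 56] [296.5  45.9]
[263, 83, 23, 27, 278] [272.5  90.6]
[297, 104, 6, 33, 196] [299.5 120. ]
[289, 255, 5, 14, 33] [291.2 262. ]
```

Call:
servo_tool([
  [[0,0,0,0,-0.0328,-0.0016,-0.1265],[0,0,0,0,-0.0328,-0.0016,-0.1265],[0,0,0,0,-0.0328,-0.0016,-0.1265],[0,-0.0045,0.0417,0.0012,0,0,0],[0,-0.0045,0.0417,0.0012,0,0,0],[0,-0.0045,0.0417,0.0012,0,0,0],[0,-0.0045,0.0417,0.0012,0,0,0],[0,-0.0045,0.0417,0.0012,0,0,0],[0,-0.0045,0.0417,0.0012,0,0,0],[0,0,0,0,0,0,0],[0,0,0,0,0,0,0]],
])

```text
t: 21.0
ee_pos: [0.556, 0.2161, 0.2228]
tool_rot: [[-0.941, -0.234, 0.244], [-0.229, 0.972, 0.049], [-0.249, -0.009, -0.969]]
force: [0.7, -1.0, -6.3]
opening: 0.0308
finger_force: 65.3
```

Run:
```python
from h import *
import pickle
s=st();print(np.round(s['tool_rot'],3))
d=snap('wrist');pickle.dump(d,open('w8.pkl','wb'))
t=pickle.load(open('d0.pkl','rb'))['top']
c=np.array([.495,.357,0]);a=np.radians(13.3);cx=np.array([np.cos(a),np.sin(a),0]);cy=np.array([-np.sin(a),np.cos(a),0])
for nm,D in(('top',t),('wrist',d)):
    print(nm,'proj',[proj(D,c+i*.058*cx+j*.035*cy+.005*ez).round(0).tolist() for i,j in((1,1),(1,-1),(-1,-1),(-1,1))])
    im=D['image'].astype(int);print('mean plate color',[im[int(v),int(u)].tolist() for u,v in [proj(D,c+x*cx+y*cy+.005*ez) for x,y in((0,0),(.02,.01),(-.02,-.01),(0.03,-.02))]],'bench',[im[int(v),int(u)].tolist() for u,v in [proj(D,c+x*cx+y*cy) for x,y in((0,-.06),(.03,-.06))]])
```

```text
t 21.0 p [0.556, 0.2161, 0.2228] psi -166.34 z [0.244, 0.049, -0.969] F [0.69, -0.97, -6.34] op 0.0308 ff 65.3 q [0.23, 0.22, -0.82, 1.86, 0.32, 0.92, 1.08]
[[-0.941 -0.234  0.244]
 [-0.229  0.972  0.049]
 [-0.249 -0.009 -0.969]]
top proj [[202.0, 256.0], [233.0, 248.0], [245.0, 301.0], [214.0, 308.0]]
mean plate color [[127, 121, 122], [126, 120, 121], [127, 121, 121], [124, 118, 119]] bench [[73, 74, 77], [72, 73, 76]]
wrist proj [[426.0, 163.0], [372.0, 162.0], [390.0, 62.0], [454.0, 64.0]]
mean plate color [[125, 119, 122], [119, 114, 117], [123, 118, 120], [123, 118, 120]] bench [[77, 77, 82], [68, 69, 73]]
```

Run:
```python
from h import *
import pickle
d=pickle.load(open('w8.pkl','rb'));t=pickle.load(open('d0.pkl','rb'))['top']
c=np.array([.495,.357,0]);a=np.radians(13.3);cx=np.array([np.cos(a),np.sin(a),0]);cy=np.array([-np.sin(a),np.cos(a),0])
X=np.arange(-.08,.0801,.0005);Y=np.arange(-.06,.0601,.0005)
def samp(D,z,xs,ys):
    P=np.array([[proj(D,c+x*cx+y*cy+z*ez) for x in xs] for y in ys],np.float32)
    return cv2.remap(D['image'],P[...,0],P[...,1],cv2.INTER_LINEAR).astype(int)
for nm,D in(('top',t),('wrist',d)):
    for x0 in(-.03,-.015,0,.015,.03):
        I=samp(D,.005,np.arange(x0-.004,x0+.004,.001),Y).mean(2).mean(1)
        g=np.gradient(cv2.GaussianBlur(I.reshape(-1,1),(1,5),0).ravel())
        lo=Y[:len(Y)//2][np.argmax(g[:len(Y)//2])];hi=Y[len(Y)//2:][np.argmin(g[len(Y)//2:])];print(nm,'x',x0,'y edges',lo.round(4),hi.round(4),'mid',round((lo+hi)/2,4))
    for z in(.045,):
        for y0 in(-.012,0,.012):
            I=samp(D,z,X,np.arange(y0-.003,y0+.003,.001)).mean(2).mean(0);h=I>150
            r=np.flatnonzero(np.diff(h.astype(int)));print(nm,'saddle y',y0,'bright x edges',X[r].round(4).tolist())
```

```text
top x -0.03 y edges -0.032 0.037 mid 0.0025
top x -0.015 y edges -0.032 0.037 mid 0.0025
top x 0 y edges -0.0325 0.0365 mid 0.002
top x 0.015 y edges -0.0325 0.0365 mid 0.002
top x 0.03 y edges -0.0325 0.032 mid -0.0002
top saddle y -0.012 bright x edges [-0.0505, -0.0405, 0.0415, 0.051]
top saddle y 0 bright x edges [-0.05, -0.04, 0.042, 0.0515]
top saddle y 0.012 bright x edges [-0.05, -0.04, 0.042, 0.0515]
wrist x -0.03 y edges -0.0325 0.0365 mid 0.002
wrist x -0.015 y edges -0.033 0.0365 mid 0.0018
wrist x 0 y edges -0.033 0.036 mid 0.0015
wrist x 0.015 y edges -0.0335 0.036 mid 0.0013
wrist x 0.03 y edges -0.027 0.032 mid 0.0025
wrist saddle y -0.012 bright x edges [-0.0485, -0.0395, 0.0435, 0.052]
wrist saddle y 0 bright x edges [-0.048, -0.0395, 0.0435, 0.052]
wrist saddle y 0.012 bright x edges [-0.0475, -0.0395, -0.0335, -0.0285, 0.017, 0.0205, 0.044, 0.0525]
```

Cradle centre is refined to (0.496, 0.359), yaw 12.7°. Go above it.

Call:
servo_tool([
  [[0,0.0052,0.0382,-0.0017,0,0,0],[0,0.0052,0.0382,-0.0017,0,0,0],[0,0.0052,0.0382,-0.0017,0,0,0],[0,0.0052,0.0382,-0.0017,0,0,0],[0,0,0,0,0.0043,0,0.0165],[0,0.012,0,0.038,0,0,0],[0,0.012,0,0.038,0,0,0],[0,0,0,0,0,0,0],[0,0,0,0,0,0,0]],
])

```text
t: 21.95
ee_pos: [0.4975, 0.3546, 0.144]
tool_rot: [[-0.945, -0.211, 0.248], [-0.208, 0.977, 0.042], [-0.251, -0.012, -0.968]]
force: [0.7, 0.5, -4.4]
opening: 0.031
finger_force: 67.2
```

Run:
```python
from h import *
import pickle
s=st();R=np.array(s['tool_rot']);p=np.array(s['ee_pos']);print(R.round(3))
off=R@[-.003,0,-.024];C=np.array([.496,.3592,.061])
print('bar c',(p+off).round(4),'delta to 12mm above, to seat',(R.T@(C+.012*ez-p-off)).round(4),(R.T@(C-p-off)).round(4))
# check the bar in top view: cap/body profile along the bar axis at its upper face
d=snap('top');pickle.dump(d,open('t9.pkl','wb'));c=p+off+.016*ez
ax=R@[.967,0,-.253];ax[2]=0;ax/=np.linalg.norm(ax);X=np.arange(-.09,.0901,.001)
for l in(-.01,0,.01):
    I=[d['image'][int(round(v)),int(round(u))].mean() for u,v in [proj(d,c+x*ax+l*R[:,1]) for x in X]]
    print(l,[(round(x,3),int(i)) for x,i in zip(X,I)][::4])
```

```text
t 21.95 p [0.4975, 0.3546, 0.144] psi -167.62 z [0.248, 0.042, -0.968] F [0.68, 0.47, -4.4] op 0.031 ff 67.2 q [-0.11, 0.37, -0.81, 1.9, 0.57, 0.86, 0.58]
[[-0.945 -0.211  0.248]
 [-0.208  0.977  0.042]
 [-0.251 -0.012 -0.968]]
bar c [0.4944 0.3543 0.168 ] delta to 12mm above, to seat [0.0213 0.0056 0.0925] [0.0244 0.0058 0.1041]
-0.01 [(np.float64(-0.09), 77), (np.float64(-0.086), 74), (np.float64(-0.082), 77), (np.float64(-0.078), 77), (np.float64(-0.074), 74), (np.float64(-0.07), 76), (np.float64(-0.066), 76), (np.float64(-0.062), 72), (np.float64(-0.058), 69), (np.float64(-0.054), 164), (np.float64(-0.05), 218), (np.float64(-0.046), 218), (np.float64(-0.042), 219), (np.float64(-0.038), 220), (np.float64(-0.034), 220), (np.float64(-0.03), 221), (np.float64(-0.026), 220), (np.float64(-0.022), 220), (np.float64(-0.018), 219), (np.float64(-0.014), 220), (np.float64(-0.01), 221), (np.float64(-0.006), 220), (np.float64(-0.002), 209), (np.float64(0.002), 86), (np.float64(0.006), 48), (np.float64(0.01), 50), (np.float64(0.014), 49), (np.float64(0.018), 50), (np.float64(0.022), 55), (np.f
[... 2079 characters left out ...]
float64(-0.018), 219), (np.float64(-0.014), 218), (np.float64(-0.01), 216), (np.float64(-0.006), 74), (np.float64(-0.002), 52), (np.float64(0.002), 53), (np.float64(0.006), 69), (np.float64(0.01), 66), (np.float64(0.014), 66), (np.float64(0.018), 102), (np.float64(0.022), 118), (np.float64(0.026), 85), (np.float64(0.03), 84), (np.float64(0.034), 82), (np.float64(0.038), 82), (np.float64(0.042), 79), (np.float64(0.046), 76), (np.float64(0.05), 74), (np.float64(0.054), 55), (np.float64(0.058), 55), (np.float64(0.062), 57), (np.float64(0.066), 53), (np.float64(0.07), 53), (np.float64(0.074), 56), (np.float64(0.078), 87), (np.float64(0.082), 110), (np.float64(0.086), 93), (np.float64(0.09), 88)]
```

Call:
servo_tool([
  [[0,0.0053,0.0014,0.0231,0,0,0],[0,0.0053,0.0014,0.0231,0,0,0],[0,0.0053,0.0014,0.0231,0,0,0],[0,0.0053,0.0014,0.0231,0,0,0],[0,0,0,0,0,0,0],[0,0,0,0,0,0,0]],
])

```text
t: 22.6
ee_pos: [0.5002, 0.3621, 0.0519]
tool_rot: [[-0.944, -0.213, 0.252], [-0.208, 0.977, 0.045], [-0.256, -0.01, -0.967]]
force: [0.2, 0.5, -4.7]
opening: 0.0308
finger_force: 67.0
```

Run:
```python
from h import *
s=st();R=np.array(s['tool_rot']);p=np.array(s['ee_pos'])
off=R@[-.003,0,-.024];C=np.array([.496,.3592,.061])
print('bar c',(p+off).round(4),(R.T@(C-p-off)).round(4))
```

```text
t 22.6 p [0.5002, 0.3621, 0.0519] psi -167.56 z [0.252, 0.045, -0.967] F [0.19, 0.5, -4.69] op 0.0308 ff 67.0 q [-0.21, 0.49, -0.71, 1.96, 0.75, 0.72, 0.4]
bar c [0.497  0.3616 0.0759] [ 0.0052 -0.002   0.0141]
```

Lower 12 mm with the lateral correction, then feel.

Call:
servo_tool([
  [[0,0.0015,-0.001,0.004,0,0,0],[0,0.0015,-0.001,0.004,0,0,0],[0,0.001,0,0.004,0,0,0],[0,0,0,0,0,0,0],[0,0,0,0,0,0,0]],
])

```text
t: 23.1
ee_pos: [0.4995, 0.3587, 0.0383]
tool_rot: [[-0.944, -0.213, 0.252], [-0.209, 0.977, 0.043], [-0.255, -0.012, -0.967]]
force: [2.0, -2.0, 2.0]
opening: 0.031
finger_force: 68.3
```

Call:
servo_tool([
  [[0,0.0005,0,0.002,0,0,0],[0,0,0,0,0,0,0],[0,0,0,0,0,0,0]],
])

```text
t: 23.4
ee_pos: [0.5001, 0.3589, 0.0372]
tool_rot: [[-0.944, -0.213, 0.253], [-0.209, 0.977, 0.043], [-0.257, -0.012, -0.966]]
force: [-0.9, -2.8, 8.8]
opening: 0.0314
finger_force: 69.9
```

Call:
servo_tool([
  [[0.6,0,0,0,0,0,0],[0.8,0,0,0,0,0,0],[1,0,0,0,0,0,0],[1,0,0,0,0,0,0],[1,0,0,0,0,0,0],[1,0,0,0,0,0,0],[1,0,0,-0.04,0,0,0],[1,0,0,-0.04,0,0,0],[1,0,0,-0.04,0,0,0],[1,0,0,-0.05,0,0,0],[1,0,0,0,0,0,0]],
])

```text
t: 24.5
ee_pos: [0.457, 0.3555, 0.2069]
tool_rot: [[-0.941, -0.216, 0.259], [-0.21, 0.976, 0.05], [-0.264, -0.007, -0.964]]
force: [0.9, 0.8, 0.6]
opening: 0.0855
finger_force: 0.0
```

Run:
```python
from h import *
import pickle
s=st();d=snap('wrist');t=snap('top');pickle.dump((t,d),open('d10.pkl','wb'))
c=np.array([.496,.3592,0]);a=np.radians(12.7);cx=np.array([np.cos(a),np.sin(a),0]);cy=np.array([-np.sin(a),np.cos(a),0])
for nm,D in(('wrist',d),('top',t)):
    for z in(.077,):
        for lab,L in(('x',[(x,0) for x in np.arange(-.072,.0721,.004)]),('y@-30',[(-.03,y) for y in np.arange(-.03,.031,.002)]),('y@30',[(.03,y) for y in np.arange(-.03,.031,.002)])):
            print(nm,lab,[int(D['image'][int(round(v)),int(round(u))].mean()) if 0<=v<419.5 and 0<=u<559.5 else -1 for u,v in [proj(D,c+x*cx+y*cy+z*ez) for x,y in L]])
```

```text
t 24.5 p [0.457, 0.3555, 0.2069] psi -167.44 z [0.259, 0.05, -0.964] F [0.93, 0.83, 0.57] op 0.0855 ff 0.0 q [-0.06, 0.23, -0.88, 1.9, 0.44, 0.93, 0.64]
wrist x [73, 102, 120, 43, 62, 225, 241, 238, 238, 237, 237, 237, 237, 236, 237, 236, 236, 236, 235, 235, 234, 234, 234, 234, 234, 234, 234, 235, 233, 234, 234, 234, 206, 55, 79, 77, 78]
wrist y@-30 [79, 77, 117, 110, 75, 77, 75, 231, 240, 238, 242, 241, 237, 238, 240, 237, 241, 242, 239, 239, 242, 240, 230, 119, 120, 123, 117, 122, 121, 85, 88]
wrist y@30 [73, 244, 239, 235, 236, 195, 81, 239, 236, 237, 239, 238, 236, 238, 237, 235, 236, 238, 236, 240, 240, 237, 236, 82, 222, 237, 227, 237, 232, 85, 90]
top x [67, 55, 53, 55, 58, 59, 62, 185, 218, 218, 218, 219, 218, 218, 218, 218, 219, 219, 219, 219, 218, 219, 218, 219, 219, 218, 219, 218, 219, 219, 219, 215, 100, 71, 79, 78, 77]
top y@-30 [91, 83, 82, 82, 83, 86, 100, 154, 204, 219, 222, 222, 222, 220, 218, 219, 219, 220, 218, 217, 218, 216, 203, 177, 177, 154, 125, 104, 84, 78, 78]
top y@30 [81, 80, 81, 81, 83, 94, 146, 200, 200, 217, 221, 222, 222, 220, 219, 219, 219, 220, 220, 221, 222, 219, 202, 153, 124, 120, 120, 106, 86, 81, 82]
```

The heavy bar lies centred (ends within 2 mm, edges ±16 mm). Next, light bar 1: untilt and align.

Call:
servo_tool([
  [[0.9,0,0,-0.015,0,0.089,0],[0.9,0,0,-0.015,0,0.089,0],[0.9,0,0,-0.015,0,0.089,0],[0.9,0,0,0,0,0,0.093],[0.9,0,0,0,0,0,0.093],[0.9,0,0,0,0,0,0],[0.9,0,0,0,0,0,0]],
])

```text
t: 25.3
ee_pos: [0.4479, 0.3496, 0.2423]
tool_rot: [[-0.999, -0.031, -0.011], [-0.031, 0.999, -0.016], [0.011, -0.015, -1.0]]
force: [-0.1, 1.2, 0.8]
opening: 0.0766
finger_force: 0.0
```

```bash
python3 -c "
from h import *
to([.547,.148,.25]);print(np.round(observe()['tool_rot'],3))"
```

```text
t 25.3 p [0.4479, 0.3496, 0.2423] psi -178.22 z [-0.011, -0.016, -1.0] F [-0.09, 1.19, 0.78] op 0.0766 ff 0.0 q [-0.06, 0.34, -0.86, 1.67, 0.27, 1.27, 0.63]
tool delta [-0.0927, -0.2047, -0.0056]
[[-0.999 -0.031 -0.011]
 [-0.031  0.999 -0.016]
 [ 0.011 -0.015 -1.   ]]
```

Call:
servo_tool([
  [[1,-0.0185,-0.0409,-0.001,-0.015,-0.011,0],[1,-0.0185,-0.0409,0,0,0,0],[1,-0.0185,-0.0409,0,0,0,0],[1,-0.0185,-0.0409,0,0,0,0],[1,-0.0185,-0.0409,0,0,0,0],[1,0,0,0.02,0,0,0],[1,0,0,0,0,0,0],[1,0,0,0,0,0,0]],
])

```text
t: 26.1
ee_pos: [0.5459, 0.1495, 0.2248]
tool_rot: [[-0.999, -0.032, 0.0], [-0.032, 0.999, 0.002], [-0.0, 0.002, -1.0]]
force: [-0.2, 0.6, 1.0]
opening: 0.0855
finger_force: 0.0
```

```bash
python3 -c "
from h import *
import pickle
to([.547,.148,.075]);d=snap('wrist');g=d['image'].min(2)
u,v=proj(d,[.547,.148,.12]);print(u,v);r=30;q=g[int(v)-r:int(v)+r+1,int(u)-r:int(u)+r+1]
k,l,t,c=cv2.connectedComponentsWithStats((q>150).astype(np.uint8))
for i in range(1,k):
  if 15<t[i,4]<400:
    a=c[i]+[int(u)-r,int(v)-r];print(t[i,4],a.round(1),onz(d,*a,.12).round(4))
print(proj(d,[.481,.229,.12]))
"
```

```text
t 26.1 p [0.5459, 0.1495, 0.2248] psi -178.18 z [0.0, 0.002, -1.0] F [-0.19, 0.62, 1.04] op 0.0855 ff 0.0 q [0.29, 0.32, -0.78, 1.72, 0.24, 1.2, 1.05]
tool delta [-0.001, -0.0018, 0.1498]
277.8579791309898 206.02776079424171
38 [277.2 209.6] [0.5505 0.1475 0.12  ]
[373.31512708 136.12297614]
```

Call:
servo_tool([
  [[1,-0.003,-0.0015,0.03,0,0,0],[1,0,0,0.035,0,0,0],[1,0,0,0.035,0,0,0],[1,0,0,0.03,0,0,0],[1,0,0,0.02,0,0,0],[1,0,0,0,0,0,0],[0,0,0,0,0,0,0],[0,0,0,0,0,0,0],[0,0,0,0,0,0,0],[0,0,0,0,0,0,0],[0,0,0,0,0,0,0],[0,0,0,0,0,0,0],[0,0,0,0,0,0,0]],
])

```text
t: 27.45
ee_pos: [0.5514, 0.1478, 0.0768]
tool_rot: [[-1.0, -0.029, 0.005], [-0.029, 1.0, 0.002], [-0.005, 0.002, -1.0]]
force: [-0.1, -0.3, 5.8]
opening: 0.0316
finger_force: 58.8
```

Call:
servo_tool([
  [[0,0,0,-0.02,0,0,0],[0,0,0,-0.03,0,0,0],[0,0,0,-0.03,0,0,0],[0,0,0,-0.03,0,0,0],[0,0,0,0,0,0,0.03],[0,0,0,0,0,0,0.03],[0,0,0,0,0,0,0]],
])

```text
t: 28.15
ee_pos: [0.5488, 0.1465, 0.1837]
tool_rot: [[-0.999, 0.032, -0.001], [0.032, 0.999, 0.0], [0.001, 0.0, -1.0]]
force: [-0.3, -0.4, -1.2]
opening: 0.0315
finger_force: 58.5
```

Run:
```python
from h import *
import pickle
to([.669,.073,.2]);print(np.round(observe()['tool_rot'],3))
# tray edges from top (first picture) on plane z=.03
D=pickle.load(open('d0.pkl','rb'))['top'];c=np.array([.6695,.1261,.03]);a=np.radians(-1.4);cx=np.array([np.cos(a),np.sin(a),0]);cy=np.array([-np.sin(a),np.cos(a),0])
def prof(f,S): return [int(D['image'][int(round(v)),int(round(u))].mean()) for u,v in [proj(D,f(s)) for s in S]]
S=np.arange(-.04,.0401,.002)
for y in(-.053,.053): print('x',y,prof(lambda s:c+s*cx+y*cy,S))
S=np.arange(-.095,.0951,.003);print('y',prof(lambda s:c+s*cy+.02*cx,S))
```

```text
t 28.15 p [0.5488, 0.1465, 0.1837] psi 178.18 z [-0.001, 0.0, -1.0] F [-0.31, -0.37, -1.21] op 0.0315 ff 58.5 q [0.27, 0.36, -0.75, 1.76, 0.27, 1.13, 0.97]
tool delta [-0.1224, -0.0696, -0.0164]
[[-0.999  0.032 -0.001]
 [ 0.032  0.999  0.   ]
 [ 0.001  0.    -1.   ]]
x -0.053 [83, 83, 79, 82, 104, 137, 156, 156, 161, 162, 162, 162, 162, 162, 162, 161, 162, 161, 161, 161, 162, 161, 161, 161, 161, 161, 161, 161, 162, 157, 141, 141, 106, 93, 120, 135, 115, 93, 88, 89, 90]
x 0.053 [84, 80, 79, 77, 88, 124, 124, 154, 159, 164, 166, 166, 165, 165, 165, 166, 165, 165, 165, 166, 165, 165, 165, 165, 165, 165, 165, 164, 164, 164, 163, 148, 113, 94, 117, 139, 125, 98, 93, 94, 94]
y [80, 81, 83, 84, 106, 135, 119, 136, 153, 158, 157, 157, 157, 141, 141, 142, 141, 141, 142, 143, 141, 129, 137, 148, 139, 155, 159, 159, 159, 159, 159, 160, 159, 160, 160, 160, 160, 160, 154, 133, 146, 152, 156, 161, 161, 162, 162, 162, 161, 162, 162, 162, 162, 165, 164, 156, 131, 111, 142, 122, 92, 82, 82, 84]
```

Light (1.2 N). On to the tray's right cell.

Call:
servo_tool([
  [[0,-0.0309,-0.0174,0,0,0,0],[0,-0.0309,-0.0174,0,0,0,0],[0,-0.0309,-0.0174,0,0,0,0],[0,-0.0309,-0.0174,0,0,0,0],[0,0,0,0.02,0,0,0],[0,0,0,0.02,0,0,0],[0,0,0,0,0,0,0],[0,0,0,0,0,0,0]],
])

```text
t: 28.95
ee_pos: [0.6705, 0.0739, 0.144]
tool_rot: [[-1.0, 0.03, -0.001], [0.03, 1.0, 0.001], [0.001, 0.001, -1.0]]
force: [0.3, 0.3, -1.0]
opening: 0.0313
finger_force: 58.3
```

```bash
python3 -c "
from h import *
to([.670,.073,.0825])"
```

```text
t 28.95 p [0.6705, 0.0739, 0.144] psi 178.26 z [-0.001, 0.001, -1.0] F [0.34, 0.34, -0.98] op 0.0313 ff 58.3 q [0.29, 0.58, -0.67, 1.54, 0.38, 1.16, 1.08]
tool delta [0.0004, -0.001, 0.0615]
```

Call:
servo_tool([
  [[0,0,0,0.025,0,0,0],[0,0,0,0.02,0,0,0],[0,0,0,0.01,0,0,0],[0,0,0,0.005,0,0,0],[0,0,0,0,0,0,0],[0,0,0,0,0,0,0]],
])

```text
t: 29.55
ee_pos: [0.6724, 0.0743, 0.0866]
tool_rot: [[-1.0, 0.031, 0.004], [0.031, 1.0, 0.002], [-0.004, 0.002, -1.0]]
force: [-0.4, 0.6, -0.9]
opening: 0.0317
finger_force: 58.4
```

Call:
servo_tool([
  [[0,0,0,0.002,0,0,0],[0,0,0,0,0,0,0],[0,0,0,0,0,0,0]],
])

```text
t: 29.85
ee_pos: [0.6717, 0.0739, 0.0837]
tool_rot: [[-1.0, 0.031, 0.003], [0.031, 1.0, 0.001], [-0.003, 0.002, -1.0]]
force: [-0.5, 0.7, -1.3]
opening: 0.0319
finger_force: 58.4
```

Call:
servo_tool([
  [[0,0,0,0.002,0,0,0],[0,0,0,0.0015,0,0,0],[0,0,0,0,0,0,0],[0,0,0,0,0,0,0]],
])

```text
t: 30.25
ee_pos: [0.672, 0.074, 0.0809]
tool_rot: [[-1.0, 0.031, 0.003], [0.031, 1.0, 0.001], [-0.003, 0.001, -1.0]]
force: [-1.6, -1.4, 5.5]
opening: 0.0315
finger_force: 58.8
```

Call:
servo_tool([
  [[0.6,0,0,0,0,0,0],[0.8,0,0,0,0,0,0],[1,0,0,0,0,0,0],[1,0,0,0,0,0,0],[1,0,0,0,0,0,0],[1,0,0,-0.03,0,0,0],[1,0,0,-0.04,0,0,0],[1,0,0,-0.04,0,0,0],[1,0,0,-0.04,0,0,0]],
])

```text
t: 31.15
ee_pos: [0.671, 0.0738, 0.2313]
tool_rot: [[-1.0, 0.031, 0.002], [0.031, 1.0, 0.002], [-0.002, 0.002, -1.0]]
force: [1.6, -0.7, 0.2]
opening: 0.0854
finger_force: 0.0
```

Call:
servo_tool([
  [[1,0,0,0,0,0,0.1373],[1,0,0,0,0,0,0.1373],[1,0,0,0,0,0,0.1373],[1,0,0,0,0,0,0.1373],[1,0,0,0,0,0,0.1373],[1,0,0,0,0,0,0.1373],[1,0,0,0,0,0,0.1373],[1,0,0,0,0,0,0.1373],[1,0,0,0,0,0,0.1373],[1,0,0,0,0,0,0.1373],[1,0,0,0,0,0,0.1373],[1,0,0,0,0,0,0.1373],[1,0,0,0,0,0,0]],
])

```text
t: 32.45
ee_pos: [0.6711, 0.0739, 0.2298]
tool_rot: [[0.107, 0.994, 0.002], [0.994, -0.107, 0.001], [0.001, 0.002, -1.0]]
force: [0.1, 0.1, 0.0]
opening: 0.0853
finger_force: 0.0
```

```bash
cat >> h.py <<'E'
def dot(n,P,r=25):
    d=snap(n);g=d['image'].min(2).astype(float);u,v=proj(d,P);u0,v0=max(int(u)-r,0),max(int(v)-r,0);q=g[v0:v0+2*r+1,u0:u0+2*r+1]
    k,l,t,c=cv2.connectedComponentsWithStats((q>140).astype(np.uint8));print(n,'expect',u.round(1),v.round(1))
    for i in range(1,k):
        if 5<t[i,4]<200:
            a=c[i]+[u0,v0]
            if np.hypot(a[0]-u,a[1]-v)<18: print(t[i,4],a.round(1),onz(d,*a,P[2]).round(4))
E
python3 - <<'E'
from h import *
to([.481,.229,.2])
dot('top',[.672,.074,.124],12);dot('wrist',[.481,.229,.12]);dot('scene',[.672,.074,.124],12);dot('top',[.481,.229,.12],12)
E
```

```text
t 32.45 p [0.6711, 0.0739, 0.2298] psi 83.86 z [0.002, 0.001, -1.0] F [0.14, 0.14, 0.04] op 0.0853 ff 0.0 q [0.08, 0.45, -0.37, 1.45, 0.16, 1.27, -0.41]
tool delta [0.1338, -0.2057, 0.0296]
top expect 358.9 186.7
16 [358.5 189. ] [0.6674 0.0749 0.124 ]
wrist expect 33.5 50.7
92 [33.7 51.1] [0.481  0.2287 0.12  ]
scene expect 362.8 203.4
58 [367.9 193.5] [0.7231 0.1016 0.124 ]
15 [373.  203.5] [0.6873 0.0587 0.124 ]
7 [373.6 211.3] [0.6569 0.0331 0.124 ]
top expect 281.2 284.2
19 [281.  284.8] [0.4798 0.2293 0.12  ]
```

Call:
servo_tool([
  [[1,0.0223,-0.0343,0,0,0,0],[1,0.0223,-0.0343,0,0,0,0],[1,0.0223,-0.0343,0,0,0,0],[1,0.0223,-0.0343,0,0,0,0],[1,0.0223,-0.0343,0,0,0,0],[1,0.0223,-0.0343,0,0,0,0],[1,0,0,0,0,0,0],[1,0,0,0,0,0,0]],
])

```text
t: 33.45
ee_pos: [0.4807, 0.2294, 0.23]
tool_rot: [[0.104, 0.995, 0.003], [0.995, -0.104, 0.001], [0.001, 0.003, -1.0]]
force: [0.4, -0.7, 0.4]
opening: 0.0851
finger_force: 0.0
```

Run:
```python
from h import *
to([.481,.229,.077]);dot('wrist',[.481,.229,.12])
```

```text
t 33.45 p [0.4807, 0.2294, 0.23] psi 84.02 z [0.003, 0.001, -1.0] F [0.43, -0.65, 0.43] op 0.0851 ff 0.0 q [-0.11, 0.2, -0.48, 1.79, 0.1, 1.17, -0.73]
tool delta [-0.0006, -0.0001, 0.153]
wrist expect 278.8 204.4
67 [279.8 205.3] [0.4819 0.228  0.12  ]
```

Call:
servo_tool([
  [[1,-0.001,0.0005,0.035,0,0,0],[1,0,0,0.035,0,0,0],[1,0,0,0.035,0,0,0],[1,0,0,0.03,0,0,0],[1,0,0,0.018,0,0,0],[1,0,0,0,0,0,0],[0,0,0,0,0,0,0],[0,0,0,0,0,0,0],[0,0,0,0,0,0,0],[0,0,0,0,0,0,0],[0,0,0,0,0,0,0],[0,0,0,0,0,0,0],[0,0,0,0,0,0,0]],
])

```text
t: 34.8
ee_pos: [0.4823, 0.2284, 0.0779]
tool_rot: [[0.107, 0.994, 0.004], [0.994, -0.107, 0.002], [0.002, 0.004, -1.0]]
force: [-0.8, 0.2, 5.7]
opening: 0.0313
finger_force: 59.1
```

Call:
servo_tool([
  [[0,0,0,-0.02,0,0,0],[0,0,0,-0.03,0,0,0],[0,0,0,-0.03,0,0,0],[0,0,0,-0.03,0,0,0],[0,0,0,-0.01,0,0,-0.04],[0,0,0,0,0,0,-0.04],[0,0,0,0,0,0,0]],
])

```text
t: 35.5
ee_pos: [0.4815, 0.2278, 0.197]
tool_rot: [[0.028, 1.0, 0.003], [1.0, -0.028, 0.002], [0.002, 0.003, -1.0]]
force: [-0.2, -0.1, -1.8]
opening: 0.0313
finger_force: 59.5
```

```bash
python3 -c "
from h import *
to([.6725,.179,.19])"
```

```text
t 35.5 p [0.4815, 0.2278, 0.197] psi 88.41 z [0.003, 0.002, -1.0] F [-0.18, -0.13, -1.79] op 0.0313 ff 59.5 q [-0.1, 0.23, -0.49, 1.84, 0.12, 1.1, -0.66]
tool delta [-0.0435, 0.1923, 0.0075]
```

Call:
servo_tool([
  [[0,-0.0087,0.0385,0,0,0,0],[0,-0.0087,0.0385,0,0,0,0],[0,-0.0087,0.0385,0,0,0,0],[0,-0.0087,0.0385,0,0,0,0],[0,-0.0087,0.0385,0,0,0,0],[0,0,0,0.03,0,0,0],[0,0,0,0.03,0,0,0],[0,0,0,0,0,0,0],[0,0,0,0,0,0,0]],
])

```text
t: 36.4
ee_pos: [0.6722, 0.1791, 0.1363]
tool_rot: [[0.028, 1.0, 0.0], [1.0, -0.028, 0.001], [0.001, 0.0, -1.0]]
force: [0.1, -0.1, -0.6]
opening: 0.0313
finger_force: 59.7
```

```bash
python3 -c "
from h import *
to([.6725,.179,.084])"
```

```text
t 36.4 p [0.6722, 0.1791, 0.1363] psi 88.41 z [0.0, 0.001, -1.0] F [0.12, -0.12, -0.58] op 0.0313 ff 59.7 q [-0.05, 0.57, -0.4, 1.49, 0.24, 1.13, -0.52]
tool delta [-0.0002, 0.0003, 0.0523]
```

Call:
servo_tool([
  [[0,0,0,0.025,0,0,0],[0,0,0,0.02,0,0,0],[0,0,0,0.005,0,0,0],[0,0,0,0.002,0,0,0],[0,0,0,0,0,0,0],[0,0,0,0,0,0,0]],
])

```text
t: 37.0
ee_pos: [0.674, 0.1797, 0.0868]
tool_rot: [[0.028, 1.0, 0.005], [1.0, -0.028, 0.002], [0.002, 0.005, -1.0]]
force: [0.3, -0.2, -1.1]
opening: 0.0312
finger_force: 59.9
```

Call:
servo_tool([
  [[0,0,0,0.002,0,0,0],[0,0,0,0.001,0,0,0],[0,0,0,0,0,0,0],[0,0,0,0,0,0,0]],
])

```text
t: 37.4
ee_pos: [0.673, 0.1792, 0.0821]
tool_rot: [[0.028, 1.0, 0.002], [1.0, -0.028, 0.001], [0.002, 0.002, -1.0]]
force: [0.1, -0.2, -1.3]
opening: 0.0312
finger_force: 59.8
```

Just above the floor; one more mm, then release and rise.

Call:
servo_tool([
  [[0,0,0,0.001,0,0,0],[0,0,0,0,0,0,0],[0.6,0,0,0,0,0,0],[0.8,0,0,0,0,0,0],[1,0,0,0,0,0,0],[1,0,0,0,0,0,0],[1,0,0,0,0,0,0],[1,0,0,-0.03,0,0,0],[1,0,0,-0.04,0,0,0],[1,0,0,-0.04,0,0,0],[1,0,0,-0.04,0,0,0],[1,0,0,0,0,0,0],[1,0,0,0,0,0,0],[1,0,0,0,0,0,0]],
])

```text
t: 38.8
ee_pos: [0.6718, 0.1786, 0.2293]
tool_rot: [[0.028, 1.0, -0.0], [1.0, -0.028, 0.0], [0.0, -0.0, -1.0]]
force: [0.6, -0.1, 0.2]
opening: 0.0856
finger_force: 0.0
```

Run:
```python
from h import *
import pickle
st();dot('wrist',[.673,.179,.124]);dot('wrist',[.672,.074,.124]);dot('top',[.672,.074,.124],12)
t=snap('top');o=pickle.load(open('d0.pkl','rb'))['top']
df=np.abs(t['image'].astype(int)-o['image']).max(2)
for n,p in dict(loupe=[.5627,.2328,.04],brass=[.563,.07,.046],drop=[.4655,.1524,.092],hexb=[.66,.285,.08]).items():
    u,v=proj(o,p).astype(int);print(n,'diff',df[v-8:v+9,u-8:u+9].mean().round(1))
c=np.array([.496,.3592,.077]);cx=np.array([.9755,.2198,0])
print([int(t['image'][int(round(v)),int(round(u))].mean()) for u,v in [proj(t,c+x*cx) for x in np.arange(-.072,.0721,.004)]])
```

```text
t 38.8 p [0.6718, 0.1786, 0.2293] psi 88.42 z [-0.0, 0.0, -1.0] F [0.61, -0.08, 0.2] op 0.0856 ff 0.0 q [-0.04, 0.5, -0.42, 1.39, 0.2, 1.29, -0.5]
wrist expect 280.1 204.8
70 [279.9 205. ] [0.6728 0.1787 0.124 ]
wrist expect 282.1 301.5
top expect 358.9 186.7
loupe diff 1.3
brass diff 71.6
drop diff 1.0
hexb diff 0.9
[74, 76, 79, 77, 113, 214, 219, 218, 218, 218, 218, 218, 219, 218, 218, 218, 219, 218, 219, 219, 219, 219, 219, 219, 219, 218, 218, 219, 219, 219, 219, 214, 101, 71, 78, 77, 77]
```

Call:
servo_tool([
  [[1,0,-0.03,-0.03,0,0,0],[1,0.03,-0.03,-0.02,0,0,0],[1,0.035,-0.03,0,0,0,0],[1,0.035,-0.03,0,0,0,0],[1,0.035,-0.03,0,0,0,0],[1,0.035,-0.03,0,0,0,0],[1,0,0,0,0,0,0],[1,0,0,0,0,0,0]],
])

```text
t: 39.8
ee_pos: [0.496, 0.3551, 0.2805]
tool_rot: [[0.024, 1.0, 0.002], [1.0, -0.024, 0.001], [0.001, 0.002, -1.0]]
force: [-0.1, 0.1, -0.2]
opening: 0.0856
finger_force: 0.0
```

Run:
```python
from h import *
import pickle
st();o=pickle.load(open('d0.pkl','rb'))
for n in('top','scene'):
    t=snap(n);df=np.abs(t['image'].astype(int)-o[n]['image']).max(2)
    for k,p in dict(loupe=[.5627,.2328,.03],brass=[.563,.07,.03],drop=[.4655,.1524,.06],weight=[.671,.126,.03],tape=[.75,-.01,.04],cassette=[.75,.24,.03],hexb=[.66,.285,.06]).items():
        u,v=proj(o[n],p).astype(int);print(n,k,(u,v),'diff',df[v-7:v+8,u-7:u+8].mean().round(1))
for P in([.673,.179,.124],[.672,.074,.124]): dot('top',P,12);dot('wrist',P)
```

```text
t 39.8 p [0.496, 0.3551, 0.2805] psi 88.63 z [0.002, 0.001, -1.0] F [-0.12, 0.07, -0.22] op 0.0856 ff 0.0 q [-0.29, 0.32, -0.53, 1.54, 0.17, 1.32, -0.85]
top loupe (np.int64(280), np.int64(245)) diff 1.4
top brass (np.int64(356), np.int64(245)) diff 1.7
top drop (np.int64(319), np.int64(291)) diff 1.8
top weight (np.int64(329), np.int64(195)) diff 2.3
top tape (np.int64(391), np.int64(158)) diff 1.7
top cassette (np.int64(276), np.int64(160)) diff 1.6
top hexb (np.int64(255), np.int64(198)) diff 1.5
scene loupe (np.int64(276), np.int64(233)) diff 5.1
scene brass (np.int64(327), np.int64(260)) diff 5.1
scene drop (np.int64(265), np.int64(249)) diff 17.9
scene weight (np.int64(342), np.int64(234)) diff 5.4
scene tape (np.int64(413), np.int64(239)) diff 4.4
scene cassette (np.int64(329), np.int64(209)) diff 32.7
scene hexb (np.int64(292), np.int64(203)) diff 9.1
top expect 306.0 186.6
15 [305.4 187.6] [0.6709 0.1803 0.124 ]
19 [316.4 188.2] [0.6696 0.1584 0.124 ]
wrist expect 418.0 318.6
8 [425.5 306. ] [0.6803 0.1979 0.124 ]
top expect 358.9 186.7
17 [358.6 189. ] [0.6674 0.0746 0.124 ]
wrist expect 407.8 380.5
```

All bystanders are unmoved in the top view, and both light bars stand in their cells. Handing in.

```bash
python3 -c "
from rig import hand_in
print(hand_in())"
```

```text
the job is handed in; nothing more can be done
None
```

The job is handed in at about 40 s, with no verdict returned. By my camera checks, the heavy bar (about 0.5 kg) went through the sloping rest and now lies centred in the cradle, both light bars stand in the free tray cells, and no bystander moved.

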